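# Refit a gas burner's crown and cap by feel

## Robot

A 7-joint arm with a two-finger parallel gripper is mounted at the origin on the work surface. World frame = base frame: x ahead of the robot, y to its left, z up, the work surface at z = 0. Lengths are in m, angles in rad, forces in N, time in s.
With the tool pointing down it reaches from about 0.425 to 0.925 m from the base axis. Payload 6.8 kg.
Tool frame: the origin (TCP) lies on the front face of the gripper's body, between the roots of the fingers; the fingertips stand 73 mm ahead of it and the grasp point (between the pads) lies 54 mm ahead of it; z points along the fingers, x is the direction in which the jaws open and shut, and the axes are right-handed (so a half turn about z gives the same grasp; the last joint's range is limited). The gripper opens to 85 mm and grips with 20 to 120 N. Pads are 22 mm wide; open, the fingers measure 114 mm over their backs; the gripper's body (76 mm by 85 mm) begins 54 mm behind the grasp point. The pads swing forward as they close: fully open they stand 13 mm farther back than shut.
Start: joints at [1.115, 0.477, 0.022, 1.555, -0.011, 1.109, -0.083], TCP at [0.23, -0.635, 0.304] pointing down, gripper open.
Joint ranges: [-2.96, 2.96], [-0.34, 2.1], [-1.41, 1.46], [0.24, 2.44], [-1.37, 4.51], [0.17, 1.92], [-2.96, 2.96]. Speed limits (rad/s): [2.39, 2.39, 3.14, 3.14, 3.14, 3.14, 3.14].

## Interface

Orientations are given as a unit quaternion [w, x, y, z].
In Python, from station import get_obs, read_camera, hand_in gives the robot as it stands. The module is installed in compiled form; this text tells all that it offers.
- The arm moves only by the shell command python3 -m creep 'ROWS' [FORCE]. ROWS is JSON, a list that holds one entry, the list of rows, each a list of 7 numbers: the turn, a rotation vector about the tool's x, y, z in rad, then the shift along the tool's x, y, z in m, then the finger opening in m, from 0 to 0.0854. A call has 1 to 20 rows; each row shifts and turns the pose as measured when the row begins, along the tool's axes as they then stand; what a row does not reach is not made up. A row lasts 1/12 s, in which the tool goes at most 41.7 mm and 7.16 degrees, less where a joint would pass 70% of its speed; a pose out of reach is approached as far as the arm can. A call is refused whole if a number of a shift passes 0.0417 or a number of a turn 0.125, either way. A call with a gripper value outside its range is refused whole. The fingers move at their own pace and stop on an object; FORCE is the grip in N (left out, the last holds). Time passes only in rows, so rows that do not move let the fingers close. It gives the time, the measured TCP pose, the force and the opening at its end, in the units of the state.
- get_obs(): the state, without advancing time (a new reading comes with each control period).
- read_camera(name): name is "scene" or "top" or "wrist"; returns a dict with "color" (384x512x3 uint8, red, green, blue), "range_z" (384x512 float32, m along the optical axis (not along the pixel's ray), 0 where there is no reading), "fovy" (degrees; the focal length in pixels is half the picture's height over the tangent of half this angle, whatever the lens; pixels are square), "cx", "cy" (the principal point, pixels), "rvec" (rotation vector, rad) and "tvec" (3), from world to camera coordinates, as OpenCV has them. Camera axes: x right, y down, z forward; pixel columns grow to the right and rows downward; lengths in m; the calibration is good to about 2 mm. A picture is of the moment at which its call begins.
- hand_in(): hands the job in, once; it reports no verdict.
The state is a dict: "t": time; "q": joint angles; "joint_vel": joint speeds; "joint_torque": joint torques, N m; "eef_pos": TCP position; "tool_rot": TCP orientation; "contact_force": force on the tool from outside, world axes, zero at the start; "torque": the same for the moment, N m; "gripper_width": opening from 0.0 (shut) to 1.0 (fully open).
Only numpy, scipy, OpenCV 4.12 (cv2) and the standard library are available. Lean on these libraries where they do the work, as an engineer would, in place of code of your own. Each camera call takes 0.05 s, during which the arm holds its last target.

## Task

Put the open gas burner on the hob back together: set the aluminium crown into the burner cup and, pressing only lightly, turn it until its locating pin drops into the hole hidden beneath it and the crown sits flat and fully home; then lay the black cap flat on the crown and leave both in place. Do not force the crown, keep off the white spark electrode, and leave the other burner and the things lying around as they are.

Things in the scene. Friction and masses are not known exactly. Their poses are not given: they have to be found in the camera images.
- hob: brushed-steel two-burner gas hob plate, fixed, 510 mm (its x) by 300 mm (its y), top 12 mm above the worktop; origin at the centre of its underside. Its front (-x) has two black knobs 34 mm across, 20 mm high, 222 mm in front of its centre. The open and the complete burner stand 200 mm apart on its long centre line, either one in front
- burner: open burner, fixed to the hob: a dark bezel (66 mm across, 3 mm high) and on it the grey cast cup, an upright ring 55 mm across, its flat top (the seat) 20 mm above the origin. Origin on the vertical axis at the hob plate's top face; axes as the hob's. A central bore 25 mm across, open down to 3 mm above the origin, takes the crown's spigot
- burner_seat (a point): centre of the seat, on the burner's axis, axes as the hob's. In the seat is a blind hole 8 mm wide, 8 mm deep, 20 mm from the axis, for the crown's pin, somewhere within 0.85 rad either side of the hob's front (-x) direction. The cup is clamped rigid at that angle. Two flush dark screw heads, 2.1 rad round from the hole, are not holes. Over 35 N here is forcing
- electrode: spark electrode, fixed: white ceramic post 8 mm across and 16 mm high with a thin steel tip up to 21 mm, standing on the hob plate 40 mm from the burner's axis on the burner's +y side; origin at the centre of its foot. Brittle: not more than 4 N on it
- crown: loose aluminium burner crown, 0.10 to 0.18 kg, upright on the blue sheet; origin at the centre of its spigot's lower end, z up. Spigot 22 mm across, 0 to 16 mm up; solid round flange 60 mm across, 16 to 26 mm (grip it across); ring of teeth 26 to 36 mm, 57 mm across outside, 46.8 mm inside, an open recess 10 mm deep. Fully home, flange flat on the seat, its origin is 4 mm above the burner's
- pin_tip (a point): lower end of the crown's steel locating pin: under the flange, 20 mm from the crown's axis towards the crown's -x, 5 mm across, round tip, 6 mm long below the flange (10 mm above the crown's origin). The one missing tooth, a wider gap in the ring, is right above it. With the pin on the seat beside the hole, the level crown stands 6 mm higher than when home
- cap: loose burner cap, black enamelled disc 62 mm across, flat top, 0.13 kg, on the blue sheet; origin at the centre of its underside, z up. A centring boss 42 mm across from 0 to 5 mm goes into the crown's recess at any turn; the disc, 5 to 12 mm, then lies on the teeth, with the cap's origin 31 mm above the crown's origin
- burner_complete: the other burner, complete and fixed, 47 mm high, in a black cast pan support 170 mm square, 58 mm high; origin on its axis at the hob plate's top; leave it alone
- screwdriver: loose screwdriver 200 mm long with a red handle, lying on the sheet; leave it
- coupling: loose steel pipe coupling ring, upright, 52 mm across, 45 mm high; origin at the centre of its underside; leave it
- pipe_end: loose white pipe offcut, upright, 50 mm across, 55 mm high; origin at the centre of its underside; leave it
There are look-alikes about, which are no part of the job. Several things have the shape of the cap; the one meant has the colours described above.

How it is judged:
By the outcome, as a careful person would: the job done as asked, in the order asked, and still so for the second after the job is handed in, with the robot touching nothing.
It also fails if it takes over 72 s, if anything falls off the work surface, if the arm or the gripper's body presses on something with over 40 N, if the wrist force passes 120 N, or if a joint passes its speed limit or range.

## Working session

There is one attempt and no reset: what is moved stays moved. The work goes in short steps, Python scripts to look and compute and a shell command to move; the robot and the scene stay as the last step left them, time stands still between calls to the robot, and variables do not carry over. Pictures are saved under pics/ and viewed, and the job is handed in when it is done.

```bash
mkdir -p pics
cat > h.py <<'E'
import numpy as np, cv2, sys
from station import get_obs, read_camera
def cam(n):
    c=read_camera(n); c['f']=192/np.tan(np.radians(c['fovy'])/2); c['R']=cv2.Rodrigues(np.array(c['rvec'],float))[0]; c['t']=np.array(c['tvec'],float).ravel(); return c
def world(c,u,v,z=None):
    d=np.array([(u-c['cx'])/c['f'],(v-c['cy'])/c['f'],1.])
    o=-c['R'].T@c['t']; w=c['R'].T@d
    if z is None: s=c['range_z'][int(round(v)),int(round(u))]
    else: s=(z-o[2])/w[2]
    return o+s*w
def proj(c,p):
    q=c['R']@np.array(p)+c['t']; return c['f']*q[:2]/q[2]+[c['cx'],c['cy']]
def save(c,name,crop=None,k=1):
    im=c['color'][:,:,::-1]
    if crop: x0,y0,x1,y1=crop; im=im[y0:y1,x0:x1]
    cv2.imwrite('pics/'+name,cv2.resize(im,None,fx=k,fy=k,interpolation=cv2.INTER_CUBIC))
def cloud(c):
    v,u=np.mgrid[:384,:512]; s=c['range_z']
    P=np.stack([(u-c['cx'])/c['f']*s,(v-c['cy'])/c['f']*s,s],-1)-c['t']
    W=P@c['R']; W[s==0]=np.nan; return W
E
python3 - <<'E'
from h import *
import pickle
o=get_obs(); print({k:np.round(v,3) for k,v in o.items()})
for n in ['scene','top','wrist']:
    c=cam(n); pickle.dump(c,open(n+'0.pkl','wb')); save(c,n+'0.png',k=1.5); print(n,c['fovy'],-c['R'].T@c['t'])
E
```

```text
{'t': np.float64(0.0), 'q': array([ 1.115,  0.478,  0.022,  1.556, -0.012,  1.109, -0.083]), 'joint_vel': array([ 0.   , -0.001,  0.   , -0.002,  0.001,  0.   , -0.001]), 'joint_torque': array([ 0.0000e+00, -5.9644e+01,  1.6080e+00, -2.8120e+01,  1.2000e-02,
        9.0000e-03,  0.0000e+00]), 'eef_pos': array([ 0.23 , -0.634,  0.303]), 'tool_rot': array([-0.   ,  0.819, -0.574, -0.001]), 'contact_force': array([-0.196, -0.595,  0.246]), 'torque': array([0.052, 0.001, 0.001]), 'gripper_width': np.float64(1.001)}
scene 44.59474487998706 [1.08279756 0.63595985 0.87254685]
top 45.885758688443474 [ 0.39887089 -0.08111179  1.0562959 ]
wrist 69.84163990136786 [ 0.30055673 -0.6089551   0.37310462]
```

View pics/scene0.png

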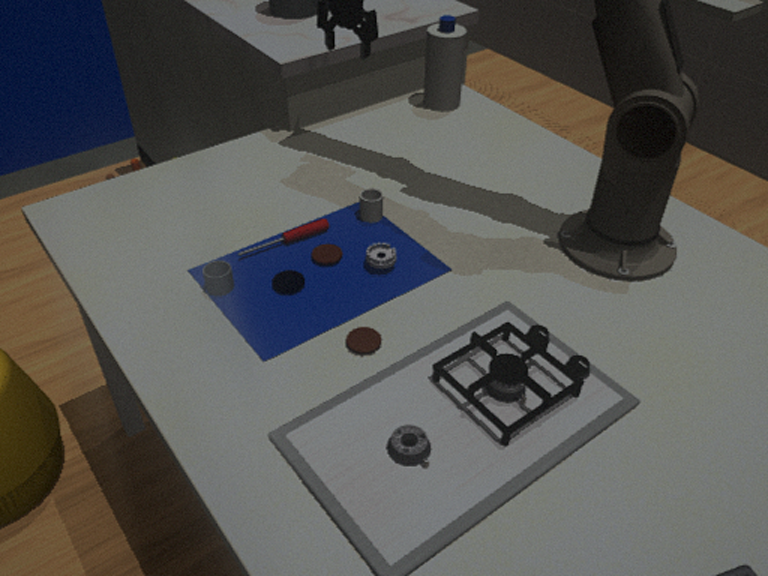

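View pics/top0.png

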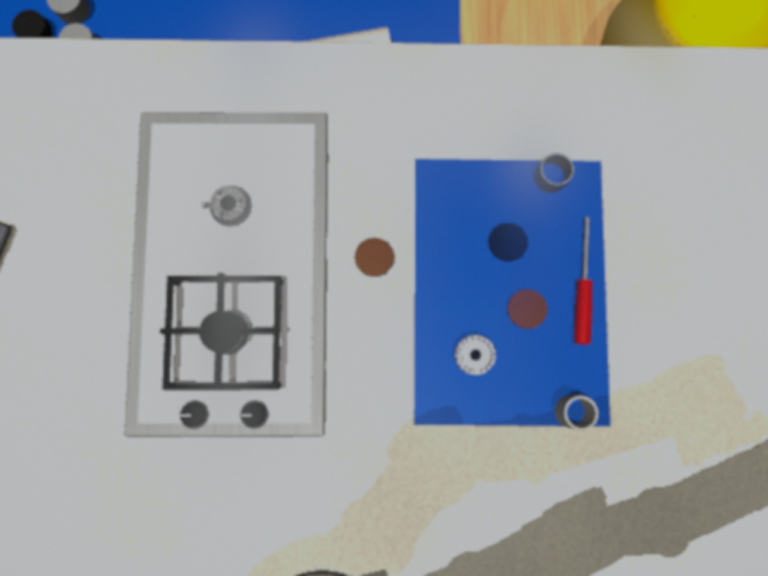

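View pics/wrist0.png

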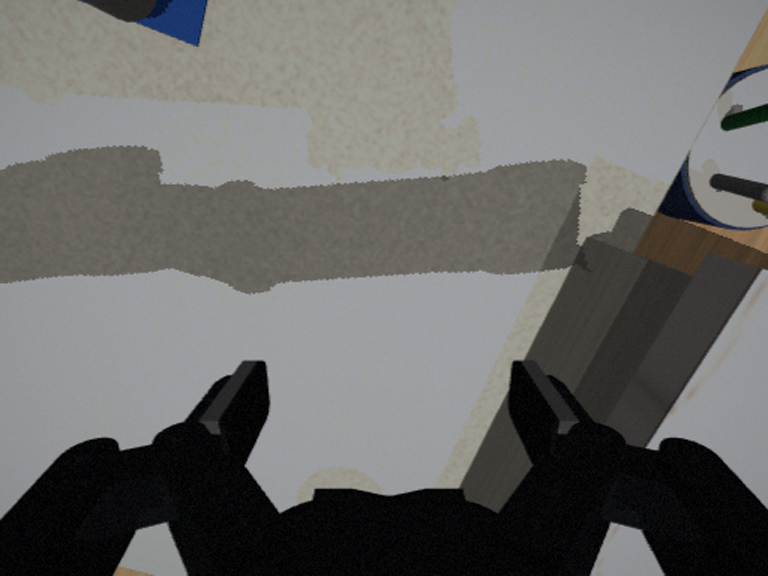

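Cap candidates (top0.png, 1.5x): black disc at (508,242) on the sheet, brown discs at (527,309) on the sheet and (375,257) on the worktop. The crown is at (475,355), the open burner at (230,205) with the electrode on its left. By the description the cap is the black disc. I'll check this in close crops.

Run:
```python
from h import *
import pickle
c=pickle.load(open('top0.pkl','rb'))
for n,b in [('crown',(285,205,350,265)),('cap',(310,140,370,185)),('burner',(125,110,185,160))]:
    save(c,'crop_%s.png'%n,b,10 if n!='crown' else 9)
W=cloud(c)
for n,(u,v) in dict(crown=(317,236.7),cap=(339,161),burner=(153.5,136.7),hobcorner1=(95,76),hc2=(217,76),hc3=(84,290),hc4=(215,290)).items():
    print(n,world(c,u,v).round(4), c['f'])
def cen(n,cx,cy,r,zlo,zhi):
    u,v=np.mgrid[:512,:384]
    m=(abs(W[...,0]-cx)<r)&(abs(W[...,1]-cy)<r)&(W[...,2]>zlo)&(W[...,2]<zhi)
    P=W[m]; (a,b),rad=cv2.minEnclosingCircle(P[:,:2].astype(np.float32)); print(n,len(P),'mean',P.mean(0).round(4),'circ',round(a,4),round(b,4),round(rad,4),'zq',np.percentile(P[:,2],[5,50,95]).round(4))
p=world(c,317,236.7); cen('crown',p[0],p[1],.045,.02,.06)
p=world(c,339,161); cen('cap',p[0],p[1],.045,.007,.03)
p=world(c,153.5,136.7); cen('burner',p[0],p[1],.045,.026,.06)
```

```text
crown [ 0.4348 -0.226   0.0273] 453.5803701332371
cap [ 0.6117 -0.2802  0.0174] 453.5803701332371
burner [0.6645 0.1551 0.0163] 453.5803701332371
hobcorner1 [0.8129 0.3022 0.0129] 453.5803701332371
hc2 [0.8177 0.01   0.0115] 453.5803701332371
hc3 [0.3104 0.2968 0.0119] 453.5803701332371
hc4 [0.3133 0.0029 0.0112] 453.5803701332371
crown 558 mean [ 0.435  -0.2253  0.0301] circ 0.4349 -0.2258 0.03 zq [0.0248 0.0286 0.0393]
cap 532 mean [ 0.6117 -0.2801  0.0136] circ 0.6153 -0.2814 0.0342 zq [0.0103 0.0137 0.0171]
burner 359 mean [0.6638 0.1552 0.0317] circ 0.6628 0.1625 0.0349 zq [0.0278 0.0316 0.0351]
```

View pics/crop_crown.png

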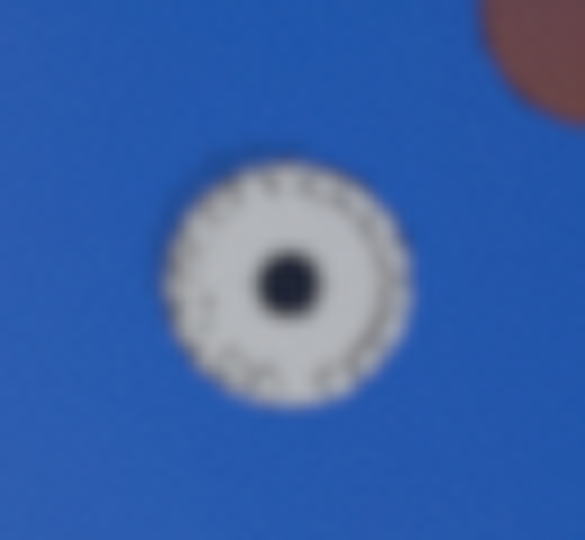

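View pics/crop_cap.png

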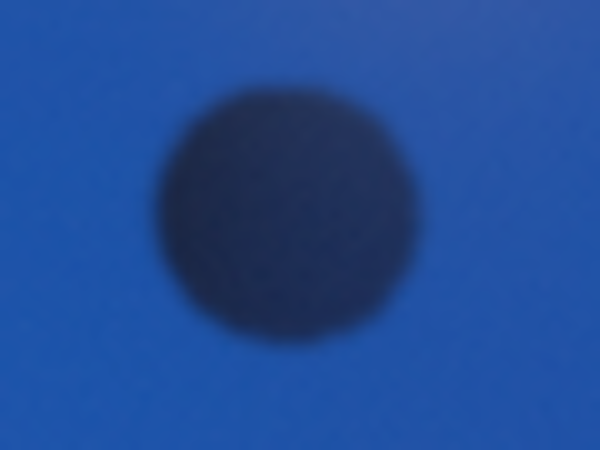

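View pics/crop_burner.png

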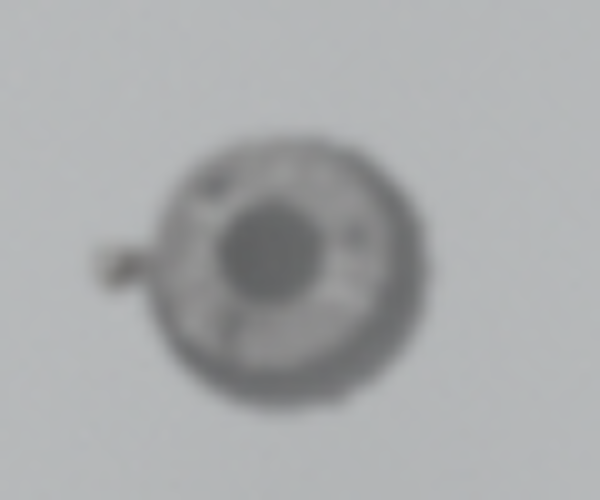

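The crops confirm it: the cap is the plain black disc at (339,161) full-res. The crown is bright aluminium with no clear gap at this resolution. On the burner crop, the dark spots at (230,325), (212,185) and (355,232) fit a hole near the front left plus two screws. Next is a closer look with the wrist camera.

```bash
cat >> h.py <<'E'
from scipy.spatial.transform import Rotation as Ro
def tool():
    o=get_obs(); q=np.array(o['tool_rot']); return o,np.array(o['eef_pos']),Ro.from_quat(q[[1,2,3,0]])
def plan(target,xdir=None):
    """shift in tool axes to target; xdir: wanted world angle of tool x with tool vertical"""
    o,p,R=tool(); print('shift',(R.inv().apply(np.array(target)-p)).round(4),'tcp',p.round(4))
    ax=R.as_matrix(); print('toolx ang',np.arctan2(ax[1,0],ax[0,0]).round(4),'tilt',ax[:2,2].round(4))
    if xdir is not None:
        G=Ro.from_matrix(np.array([[np.cos(xdir),np.sin(xdir),0],[np.sin(xdir),-np.cos(xdir),0],[0,0,-1]]))
        print('turn',(R.inv()*G).as_rotvec().round(4))
E
python3 - <<'E'
from h import *
import pickle
c=pickle.load(open('wrist0.pkl','rb')); o,p,R=tool()
print('cam in tool',R.inv().apply(-c['R'].T@c['t']-p).round(4)); print((R.inv().as_matrix()@c['R'].T).round(3))
plan([.365,-.252,.19])
E
```

```text
cam in tool [ 0.0002 -0.075  -0.07  ]
[[ 1.     0.    -0.002]
 [ 0.     0.955  0.295]
 [ 0.002 -0.295  0.955]]
shift [-0.3132 -0.2573  0.1136] tcp [ 0.2299 -0.6343  0.3031]
toolx ang -1.223 tilt [-0.0006  0.0013]
```

Run:
```python
from h import *
plan([.42,-.229,.19])
```

```text
shift [-0.3161 -0.3168  0.1136] tcp [ 0.2299 -0.6343  0.3031]
toolx ang -1.223 tilt [-0.0006  0.0013]
```

```bash
python3 -m creep '[[[0,0,0,-0.023,-0.023,0.008,0.085],[0,0,0,-0.023,-0.023,0.008,0.085],[0,0,0,-0.023,-0.023,0.008,0.085],[0,0,0,-0.023,-0.023,0.008,0.085],[0,0,0,-0.023,-0.023,0.008,0.085],[0,0,0,-0.023,-0.023,0.008,0.085],[0,0,0,-0.023,-0.023,0.008,0.085],[0,0,0,-0.023,-0.023,0.008,0.085],[0,0,0,-0.023,-0.023,0.008,0.085],[0,0,0,-0.023,-0.023,0.008,0.085],[0,0,0,-0.023,-0.023,0.008,0.085],[0,0,0,-0.023,-0.023,0.008,0.085],[0,0,0,-0.023,-0.023,0.008,0.085],[0,0,0,-0.023,-0.023,0.008,0.085],[0,0,0,0,0,0,0.085]]]'
python3 - <<'E'
from h import *
import pickle
plan([.42,-.229,.19])
c=cam('wrist'); pickle.dump(c,open('w1.pkl','wb')); save(c,'w1.png',k=1.5)
E
```

```text
t: 1.4
eef_pos: [0.4273, -0.2061, 0.1826]
tool_rot: [0.002, 0.817, -0.577, -0.001]
contact_force: [-0.4, -0.5, 0.2]
gripper_width: 0.993
shift [ 0.0192  0.0145 -0.0073] tcp [ 0.4273 -0.2061  0.1826]
toolx ang -1.2307 tilt [-0.0035 -0.0015]
```

View pics/w1.png

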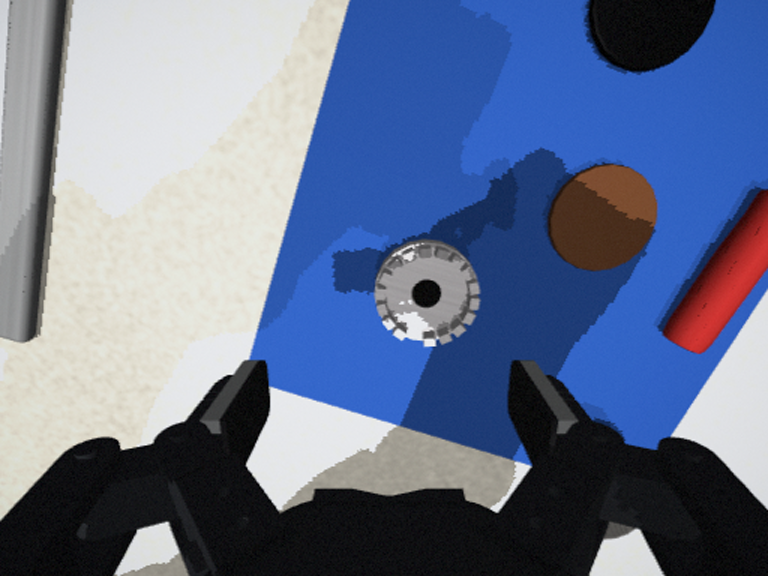

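Run:
```python
from h import *
import pickle
c=pickle.load(open('w1.pkl','rb')); save(c,'w1c.png',(240,150,330,240),7)
W=cloud(c); print(world(c,250,300),world(c,330,240))
m=(abs(W[...,0]-.435)<.05)&(abs(W[...,1]+.226)<.05)&(W[...,2]>.015)
P=W[m];print(len(P),cv2.minEnclosingCircle(P[:,:2].astype(np.float32)),np.percentile(P[:,2],[5,50,95]))
```

```text
[ 3.02440334e-01 -2.39845980e-01 -2.35749873e-04] [ 0.39960265 -0.29210827  0.00166133]
29116 ((0.4441375434398651, -0.225309357047081), 0.050774313509464264) [0.0281204  0.18830657 0.20642062]
```

View pics/w1c.png

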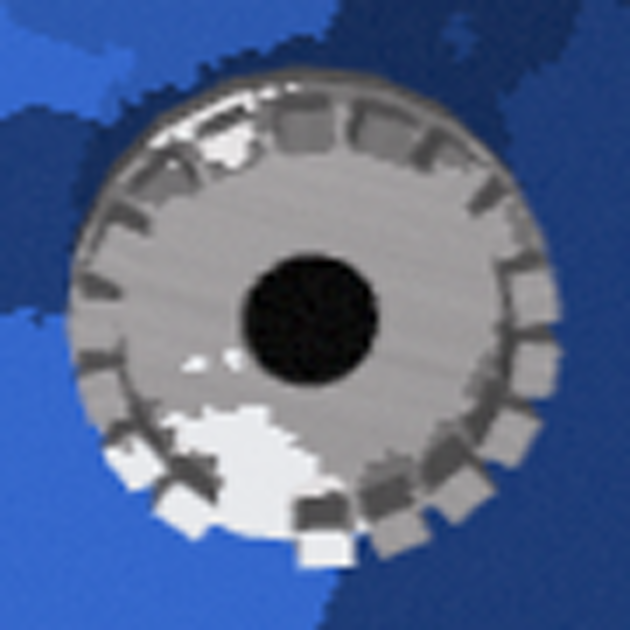

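Run:
```python
from h import *
import pickle
from scipy.optimize import least_squares
c=pickle.load(open('w1.pkl','rb'))
T=[(327,552),(400,535),(463,502),(514,440),(537,365),(536,297),(182,510),(132,470),(102,398)]
P=np.array([world(c,240+x/7,150+y/7,.0375)[:2] for x,y in T])
r=least_squares(lambda s:np.hypot(*(P-s[:2]).T)-s[2],[.435,-.226,.026]); cx,cy,rr=r.x; print(r.x,r.fun.round(4))
a=np.arctan2(P[:,1]-cy,P[:,0]-cx); print(a.round(3))
hc=world(c,240+312/7,150+320/7,.0275); print('hole centre',hc)
W=cloud(c)
m=(np.hypot(W[...,0]-cx,W[...,1]-cy)<.036)&(W[...,2]>.015)&(W[...,2]<.05)
Q=W[m];print(len(Q),cv2.minEnclosingCircle(Q[:,:2].astype(np.float32)),np.percentile(Q[:,2],[5,50,95]))
```

```text
[ 0.43499459 -0.22657303  0.02627743] [-0.0001 -0.0002  0.0003  0.0002 -0.0002 -0.     -0.0003  0.0004 -0.0001]
[-2.729 -2.378 -2.05  -1.675 -1.301 -0.976  2.823  2.519  2.143]
hole centre [ 0.43550438 -0.2266136   0.0275    ]
3847 ((0.4357083737850189, -0.22532425820827484), 0.02998541295528412) [0.02687515 0.0284631  0.03846664]
```

The w1c crop shows the wide gap (missing tooth) at about (253,540), at the lower left. That puts the pin direction at about 3.20 rad in world. I'll turn the tool to about 0.15 rad for the grasp.

```bash
python3 -m creep '[[[0,0,-0.115,0,0,0.003,0.085],[0,0,-0.115,0,0,0.003,0.085],[0,0,-0.115,0,0,0.003,0.085],[0,0,-0.115,0,0,0.003,0.085],[0,0,-0.115,0,0,0.003,0.085],[0,0,-0.115,0,0,0.003,0.085],[0,0,-0.115,0,0,0.003,0.085],[0,0,-0.115,0,0,0.003,0.085],[0,0,-0.115,0,0,0.003,0.085],[0,0,-0.115,0,0,0.003,0.085],[0,0,-0.115,0,0,0.003,0.085],[0,0,-0.115,0,0,0.003,0.085],[0,0,0,0,0,0,0.085]]]'
python3 - <<'E'
from h import *
plan([.4353,-.2261,.12],.15)
E
```

```text
t: 2.53
eef_pos: [0.4203, -0.2226, 0.1465]
tool_rot: [0.005, 0.995, 0.1, -0.004]
contact_force: [-0.9, 0.4, -0.3]
gripper_width: 0.995
shift [0.0143 0.0062 0.0264] tcp [ 0.4203 -0.2226  0.1465]
toolx ang 0.2005 tilt [-0.0075 -0.0098]
turn [0.0084 0.0091 0.0505]
```

```bash
python3 -m creep '[[[0.004,0.0045,0.025,0.007,0.003,0.013,0.085],[0.004,0.0045,0.025,0.007,0.003,0.013,0.085],[0,0,0,0,0,0,0.085]]]'
python3 - <<'E'
from h import *
plan([.4353,-.2261,.079],.15)
c=cam('wrist'); save(c,'w2.png',k=1.5)
E
```

```text
t: 2.78
eef_pos: [0.4342, -0.23, 0.1206]
tool_rot: [0.001, 0.998, 0.067, 0.0]
contact_force: [-0.1, -0.1, -0.4]
gripper_width: 0.993
shift [ 0.0016 -0.0038  0.0416] tcp [ 0.4342 -0.23    0.1206]
toolx ang 0.1332 tilt [ 0.0009 -0.0024]
turn [ 0.0025 -0.0005 -0.0168]
```

View pics/w2.png

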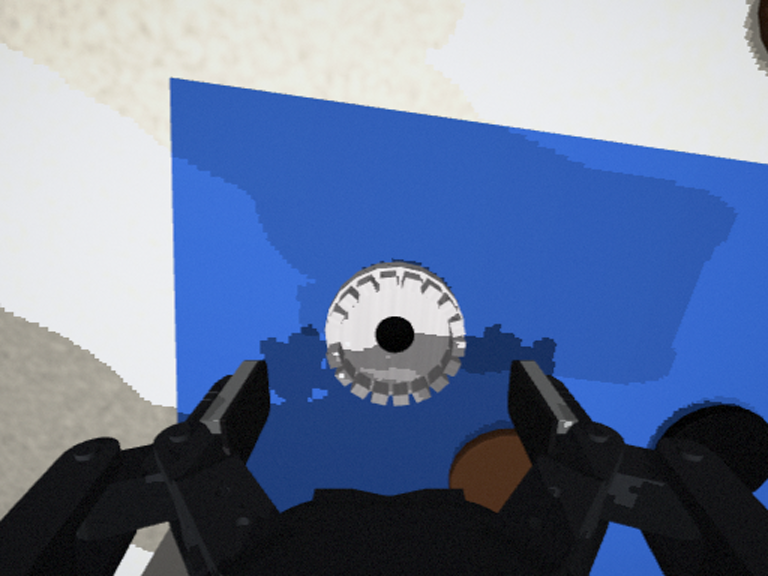

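```bash
python3 -m creep '[[[0.001,0,-0.008,0.0008,-0.0019,0.011,0.085],[0.001,0,-0.008,0.0008,-0.0019,0.011,0.085],[0,0,0,0,0,0.012,0.085],[0,0,0,0,0,0.008,0.085],[0,0,0,0,0,0,0.085]]]'
python3 - <<'E'
from h import *
plan([.4353,-.2261,.075],.15)
c=cam('wrist'); save(c,'w3.png',k=1.5)
E
```

```text
t: 3.25
eef_pos: [0.434, -0.2266, 0.0777]
tool_rot: [0.002, 0.997, 0.074, 0.0]
contact_force: [0.2, 0.0, -0.6]
gripper_width: 0.993
shift [ 0.0013 -0.0003  0.0027] tcp [ 0.434  -0.2266  0.0777]
toolx ang 0.1489 tilt [ 0.0009 -0.0029]
turn [ 0.003  -0.0005 -0.0011]
```

View pics/w3.png

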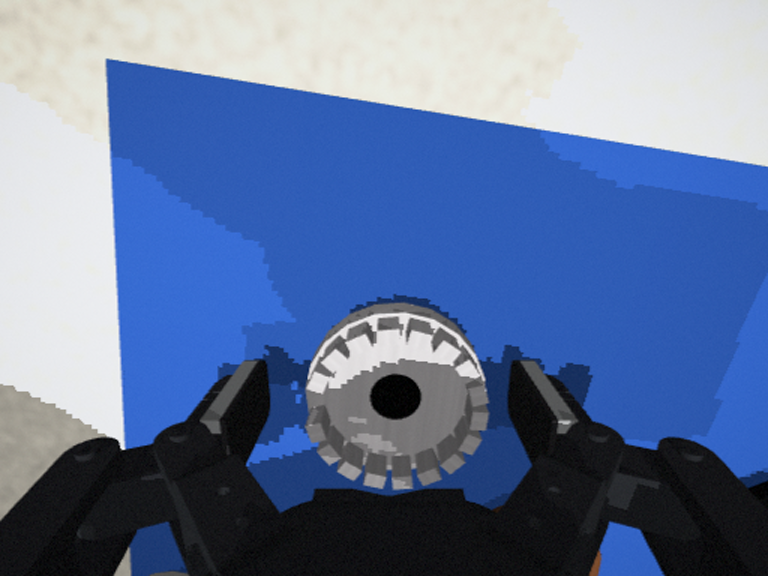

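```bash
python3 -m creep '[[[0.003,0,0,0.0013,-0.0003,0.0027,0.085],[0,0,0,0,0,0,0.075],[0,0,0,0,0,0,0.065],[0,0,0,0,0,0,0.055],[0,0,0,0,0,0,0.05],[0,0,0,0,0,0,0.05],[0,0,0,0,0,0,0.05],[0,0,0,0,0,0,0.05]]]' 40
python3 - <<'E'
from h import *
plan([.4353,-.2261,.075],.15)
c=cam('wrist'); save(c,'w4.png',k=1.5)
E
```

```text
t: 3.97
eef_pos: [0.4361, -0.2262, 0.0772]
tool_rot: [0.001, 0.997, 0.074, 0.001]
contact_force: [-0.8, 0.3, -1.0]
gripper_width: 0.678
shift [-0.0008 -0.0002  0.0022] tcp [ 0.4361 -0.2262  0.0772]
toolx ang 0.1491 tilt [ 0.0024 -0.0011]
turn [ 0.0015 -0.0022 -0.0009]
```

View pics/w4.png

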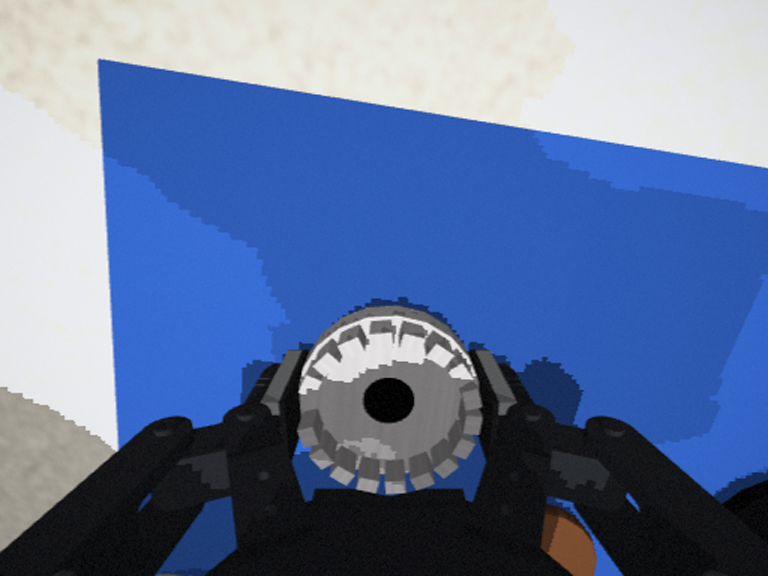

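```bash
python3 -m creep '[[[0,0,0,0,0,0,0.045],[0,0,0,0,0,-0.005,0.045],[0,0,0,0,0,-0.015,0.045],[0,0,0,0,0,-0.02,0.045],[0,0,0,0,0,-0.02,0.045],[0,0,0,0,0,0,0.045]]]' 40
python3 - <<'E'
from h import *
plan([.4353,-.2261,.075],.15)
c=cam('wrist'); save(c,'w5.png',k=1.5)
c=cam('scene'); save(c,'s5.png',(200,120,300,200),7)
E
```

```text
t: 4.52
eef_pos: [0.435, -0.2254, 0.139]
tool_rot: [-0.001, 0.997, 0.075, -0.001]
contact_force: [0.6, -0.5, -1.8]
gripper_width: 0.682
shift [0.0003 0.0009 0.064 ] tcp [ 0.435  -0.2254  0.139 ]
toolx ang 0.15 tilt [-0.0015  0.0011]
turn [-0.0013  0.0013  0.    ]
```

View pics/w5.png

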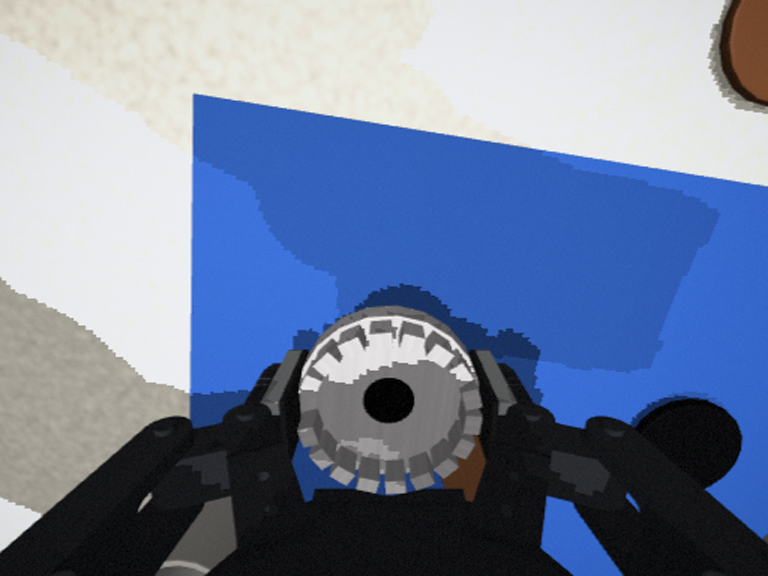

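View pics/s5.png

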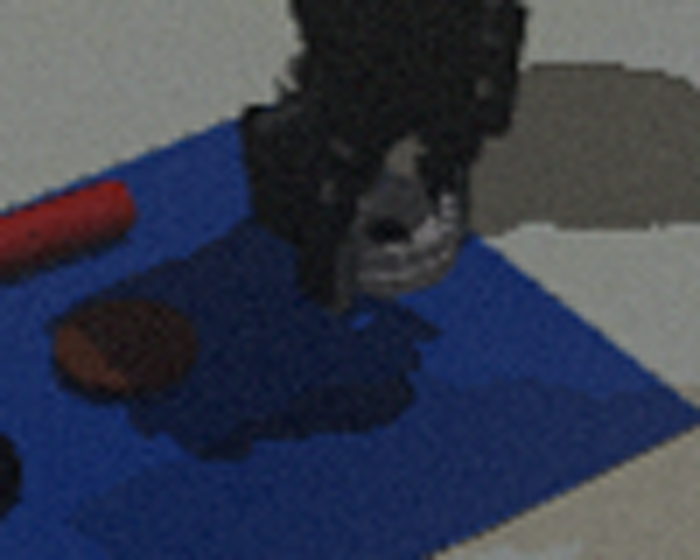

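Run:
```python
from h import *
c=cam('wrist'); o,p,R=tool()
w=world(c,388.5/1.5,400.5/1.5,.0893); print(w, R.inv().apply(w-p))
plan([.635,.076,.18],-.35)
```

```text
[ 0.43290371 -0.22454734  0.0893    ] [ 0.00011575 -0.00020474  0.04646336]
shift [ 0.2443 -0.2676 -0.0445] tcp [ 0.4331 -0.2249  0.1358]
toolx ang 0.1498 tilt [-0.0059  0.003 ]
turn [-0.0024  0.0063  0.4998]
```

```bash
python3 -m creep '[[[0,0,0,0.0204,-0.0223,-0.006,0.045],[0,0,0,0.0204,-0.0223,-0.006,0.045],[0,0,0,0.0204,-0.0223,-0.006,0.045],[0,0,0,0.0204,-0.0223,-0.005,0.045],[0,0,0,0.0204,-0.0223,-0.005,0.045],[0,0,0,0.0204,-0.0223,-0.005,0.045],[0,0,0,0.0204,-0.0223,-0.004,0.045],[0,0,0,0.0204,-0.0223,-0.003,0.045],[0,0,0,0.0204,-0.0223,-0.003,0.045],[0,0,0.1,0.0204,-0.0223,0,0.045],[0,0,0.1,0.0204,-0.0223,0,0.045],[0,0,0.1,0.015,-0.02,0,0.045],[0,0,0.1,0,0,0,0.045],[0,0,0.1,0,0,0,0.045],[0,0,0,0,0,0,0.045]]]'
python3 - <<'E'
from h import *
import pickle
plan([.635,.076,.18],-.35)
c=cam('wrist'); pickle.dump(c,open('w6.pkl','wb')); save(c,'w6.png',k=1.5)
plan([.635,.076,.18],-.35)
E
```

```text
t: 5.92
eef_pos: [0.6363, 0.082, 0.1537]
tool_rot: [0.002, 0.982, -0.188, -0.021]
contact_force: [0.3, -0.6, -1.5]
gripper_width: 0.685
shift [-0.0001  0.0063 -0.0263] tcp [0.6363 0.082  0.1537]
toolx ang -0.3781 tilt [-0.0415  0.0048]
turn [ 0.0103  0.0405 -0.0278]
shift [ 0.0001  0.0057 -0.0266] tcp [0.6359 0.0815 0.1534]
toolx ang -0.3734 tilt [-0.0425  0.0043]
turn [ 0.011   0.0412 -0.0231]
```

View pics/w6.png

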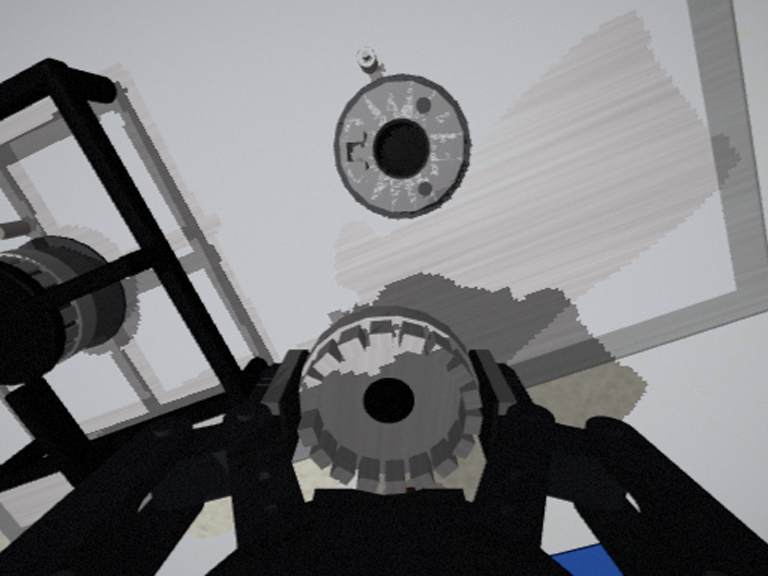

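Run:
```python
from h import *
import pickle
c=pickle.load(open('w6.pkl','rb')); save(c,'w6c.png',(210,20,325,150),5); save(c,'w6d.png',(190,195,330,340),4)
```

```text
(no output)
```

View pics/w6c.png

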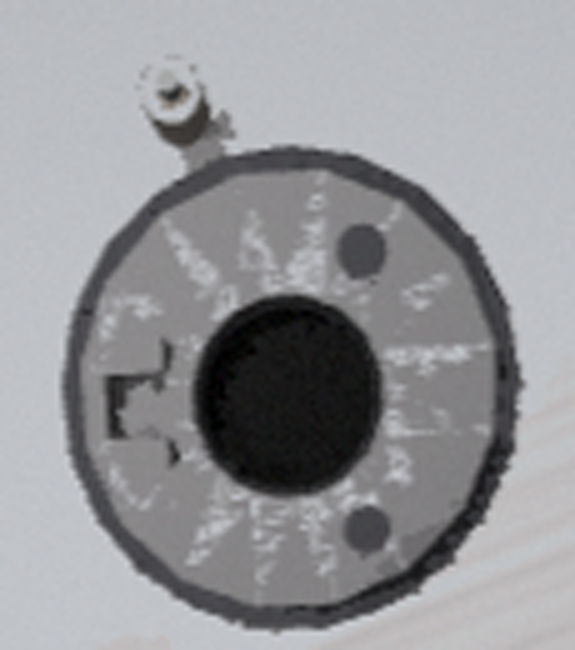

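View pics/w6d.png

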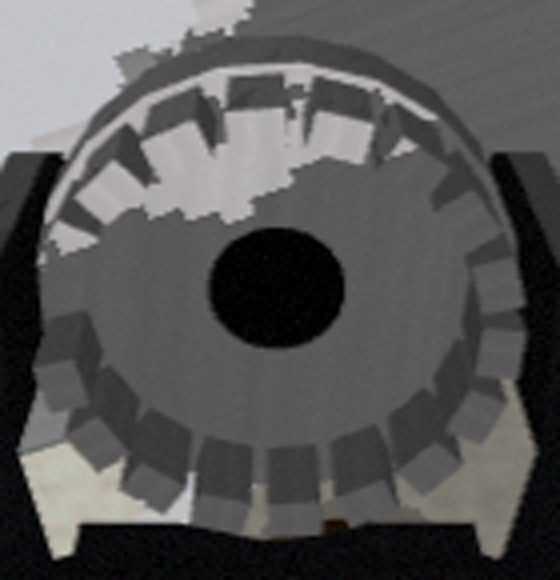

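Run:
```python
from h import *
import pickle
c=pickle.load(open('w6.pkl','rb'))
f=lambda x,y,z=.032: world(c,210+(x-2)/5,20+(y-2)/5,z)[:2]
from scipy.optimize import least_squares
E=[(78,395),(95,300),(163,205),(285,167),(400,205),(470,275),(497,390),(460,505),(390,578),(285,612),(180,570),(110,495)]
P=np.array([f(*e) for e in E]); r=least_squares(lambda s:np.hypot(*(P-s[:2]).T)-s[2],[.66,.155,.027]); print(r.x.round(4),(r.fun*1e3).round(1))
b=f(288,395); print('bore',b.round(4))
for ctr in (r.x[:2],b):
    for n,p in dict(hole=(142,410),s1=(362,250),s2=(368,530)).items():
        d=f(*p)-ctr; print(n,np.arctan2(d[1],d[0]).round(3),(np.hypot(*d)*1e3).round(1))
e=world(c,210+(172-2)/5,20+(90-2)/5,.031)[:2]; d=e-r.x[:2]; print('electrode',e.round(4),np.arctan2(d[1],d[0]),np.hypot(*d))
W=cloud(c); m=(np.hypot(W[...,0]-r.x[0],W[...,1]-r.x[1])<.025)&(W[...,2]>.025); print('seat z',np.median(W[m][:,2]), W[m].mean(0))
g=lambda x,y,z: world(c,190+(x-1.5)/4,195+(y-1.5)/4,z)
o,p,R=tool()
print('crown hole in tool',R.inv().apply(g(277,288,p[2]-.0465)-p))
```

```text
[0.6654 0.155  0.0274] [ 0.2  0.2  0.5 -0.1 -0.5  0.1  0.1 -0.2  0.1  0.8 -0.6 -0.5]
bore [0.6656 0.1551]
hole 2.854 19.2
s1 0.7 20.0
s2 -1.371 20.5
hole 2.86 19.4
s1 0.706 19.8
s2 -1.384 20.5
electrode [0.6652 0.1941] 1.5759146006556881 0.03901176608082489
seat z 0.032116605510526204 [0.66653601 0.15578821 0.032033  ]
crown hole in tool [-3.33350539e-05 -1.39345373e-03  4.65277618e-02]
```

Run:
```python
from h import *
import pickle
o,p,R=tool()
c0=pickle.load(open('wrist0.pkl','rb')); q0=np.array([-0.0006,.8187,-.5742,-.0008])
for n in ['w1','w6','new']:
    c=cam('wrist') if n=='new' else pickle.load(open(n+'.pkl','rb'))
    if n=='new':
        o2,p2,R2=tool(); print(p,p2,R2.inv().apply(-c['R'].T@c['t']-p2).round(4)); print((R2.inv().as_matrix()@c['R'].T).round(4))
        C=np.array([0,-.075,-.07]); M=np.array([[1,0,0],[0,.9553,.2955],[0,-.2955,.9553]])
        # depth
        for (u,v) in [(259,266.7)]:
            d=M@np.array([(u-c['cx'])/c['f'],(v-c['cy'])/c['f'],1]); s=(.0465+.07)/d[2]; print(C+s*d, c['cx'],c['cy'])
        print('range around',c['range_z'][255,255:300:8])
```

```text
[0.63586026 0.08150944 0.15335766] [0.63583276 0.08064842 0.15373009] [-0.0005 -0.0758 -0.0697]
[[ 1.000e+00 -6.000e-04 -9.000e-04]
 [ 9.000e-04  9.557e-01  2.945e-01]
 [ 7.000e-04 -2.945e-01  9.557e-01]]
[ 9.14494025e-05 -7.92314994e-04  4.65000000e-02] 258.81123312920016 191.42429711520342
range around [0.13320242 0.1323873  0.1326474  0.13319734 0.13349292 0.13283904]
```

Run:
```python
from h import *
plan([.6654,.1544,.14],-.234)
```

```text
shift [ 0.0013 -0.0796  0.0128] tcp [0.6358 0.0806 0.1537]
toolx ang -0.3725 tilt [-0.0423  0.004 ]
turn [ 0.0088  0.0416 -0.1383]
```

```bash
python3 -m creep '[[[0.003,0.014,-0.046,0,-0.02,0.003,0.045],[0.003,0.014,-0.046,0,-0.02,0.003,0.045],[0.003,0.014,-0.046,0,-0.02,0.003,0.045],[0,0,0,0,-0.015,0.003,0.045],[0,0,0,0,0,0,0.045],[0,0,0,0,0,0,0.045]]]'
python3 - <<'E'
from h import *
plan([.6654,.1544,.12],-.234)
E
```

```text
t: 6.52
eef_pos: [0.6583, 0.1553, 0.1377]
tool_rot: [0.001, 0.994, -0.108, 0.0]
contact_force: [0.7, -0.9, -2.3]
gripper_width: 0.688
shift [ 0.0071 -0.0006  0.0177] tcp [0.6583 0.1553 0.1377]
toolx ang -0.2162 tilt [ 0.0001 -0.0016]
turn [ 0.0015 -0.0005  0.0178]
```

```bash
python3 -m creep '[[[0.001,0,0.009,0.0036,-0.0003,0.008,0.045],[0,0,0.009,0.0035,-0.0003,0.008,0.045],[0,0,0,0,0,0,0.045],[0,0,0,0,0,0,0.045]]]'
python3 - <<'E'
from h import *
plan([.6654,.1544,.11],-.234)
c=cam('wrist'); save(c,'w7.png',k=1.5)
c=cam('scene'); save(c,'s7.png',(230,250,320,330),7)
plan([.6654,.1544,.11],-.234)
E
```

```text
t: 6.85
eef_pos: [0.666, 0.1525, 0.1198]
tool_rot: [0.001, 0.993, -0.118, -0.0]
contact_force: [0.7, 0.6, -1.0]
gripper_width: 0.684
shift [-0.001  -0.0017  0.0098] tcp [0.666  0.1525 0.1198]
toolx ang -0.2375 tilt [-0.0003 -0.0024]
turn [ 0.0024 -0.0002 -0.0035]
shift [-0.0009 -0.0019  0.01  ] tcp [0.6659 0.1523 0.12  ]
toolx ang -0.2375 tilt [-0.0004 -0.0025]
turn [ 0.0025 -0.0002 -0.0035]
```

View pics/w7.png

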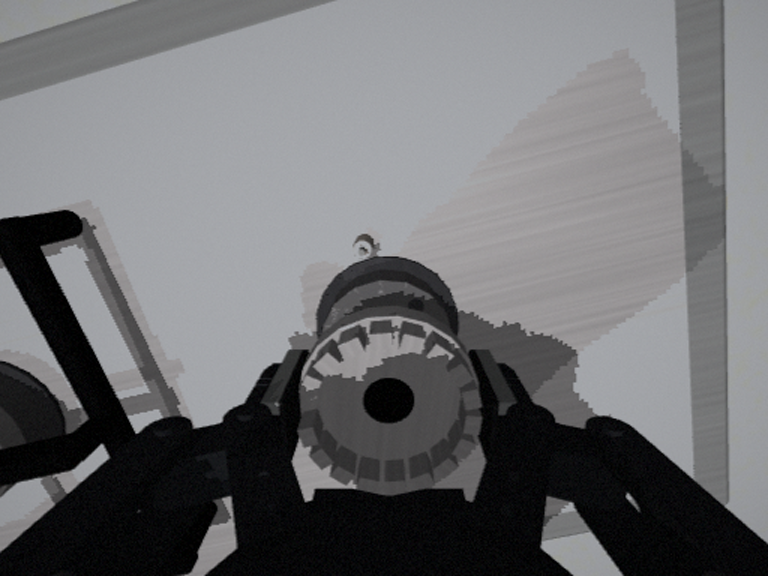

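View pics/s7.png

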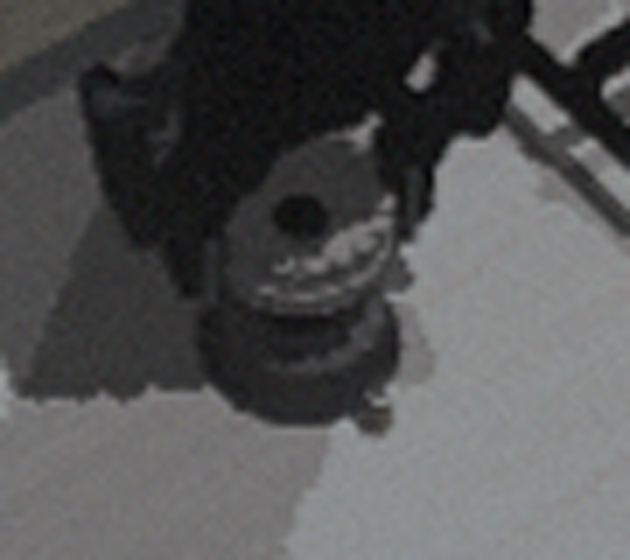

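The crown hangs over the cup with its axis near (389,400), just in front of the bezel, and the electrode at (363,245) is clear of both jaws. Correcting and descending gently.

```bash
python3 -m creep '[[[0.0025,0,-0.003,-0.001,-0.0019,0.003,0.045],[0,0,0,0,0,0.003,0.045],[0,0,0,0,0,0.003,0.045],[0,0,0,0,0,0,0.045],[0,0,0,0,0,0,0.045]]]'
python3 - <<'E'
from h import *
plan([.6654,.1544,.1],-.234)
E
```

```text
t: 7.37
eef_pos: [0.6656, 0.1535, 0.1109]
tool_rot: [-0.0, 0.993, -0.118, 0.001]
contact_force: [0.7, -0.3, -1.7]
gripper_width: 0.683
shift [-0.0004 -0.0009  0.0109] tcp [0.6656 0.1535 0.1109]
toolx ang -0.2358 tilt [0.0013 0.    ]
turn [-0.0003 -0.0012 -0.0018]
```

```bash
python3 -m creep '[[[0,-0.001,-0.002,-0.0004,-0.0009,0.002,0.045],[0,0,0,0,-0.0003,0.0025,0.045],[0,0,0,0,0,0.002,0.045],[0,0,0,0,0,0.002,0.045],[0,0,0,0,0,0,0.045]]]'
python3 - <<'E'
from h import *
plan([.6654,.1544,.1],-.234)
E
```

```text
t: 7.78
eef_pos: [0.6655, 0.1551, 0.1018]
tool_rot: [-0.0, 0.993, -0.116, 0.0]
contact_force: [-0.4, 0.4, -1.7]
gripper_width: 0.683
shift [0.0001 0.0007 0.0018] tcp [0.6655 0.1551 0.1018]
toolx ang -0.2333 tilt [0.0006 0.0005]
turn [-0.0006 -0.0005  0.0007]
```

```bash
python3 -m creep '[[[0,0,0,0,0.0006,0.0015,0.045],[0,0,0,0,0,0.0015,0.045],[0,0,0,0,0,0,0.045]]]'; python3 -m creep '[[[0,0,0,0,0,0.001,0.045],[0,0,0,0,0,0.001,0.045],[0,0,0,0,0,0,0.045]]]'
python3 - <<'E'
from h import *
plan([.6654,.1544,.1],-.234)
E
```

```text
t: 8.03
eef_pos: [0.6653, 0.1545, 0.0984]
tool_rot: [-0.0, 0.993, -0.116, 0.0]
contact_force: [0.2, -0.2, -1.5]
gripper_width: 0.684
t: 8.28
eef_pos: [0.6654, 0.1544, 0.0962]
tool_rot: [-0.0, 0.993, -0.116, 0.0]
contact_force: [1.2, -0.1, -1.6]
gripper_width: 0.684
shift [ 0.     -0.     -0.0038] tcp [0.6654 0.1544 0.0962]
toolx ang -0.2333 tilt [0.0006 0.0004]
turn [-0.0005 -0.0005  0.0007]
```

```bash
python3 -m creep '[[[0,0,0,0,0,0.001,0.045],[0,0,0,0,0,0.001,0.045],[0,0,0,0,0,0,0.045]]]'; python3 -m creep '[[[0,0,0,0,0,0.001,0.045],[0,0,0,0,0,0.001,0.045],[0,0,0,0,0,0,0.045]]]'
python3 - <<'E'
from h import *
plan([.6654,.1544,.1],-.234)
E
```

```text
t: 8.53
eef_pos: [0.6655, 0.1545, 0.0941]
tool_rot: [-0.0, 0.993, -0.116, 0.0]
contact_force: [-0.6, -0.6, -2.2]
gripper_width: 0.682
t: 8.78
eef_pos: [0.6655, 0.1544, 0.092]
tool_rot: [-0.0, 0.993, -0.116, 0.0]
contact_force: [-0.3, -0.1, -1.4]
gripper_width: 0.682
shift [-0.0001  0.0001 -0.008 ] tcp [0.6655 0.1544 0.092 ]
toolx ang -0.2334 tilt [0.0009 0.0005]
turn [-0.0007 -0.0008  0.0006]
```

```bash
python3 -m creep '[[[0,0,0,0,0,0.001,0.045],[0,0,0,0,0,0,0.045]]]'; python3 -m creep '[[[0,0,0,0,0,0.001,0.045],[0,0,0,0,0,0,0.045]]]'; python3 -m creep '[[[0,0,0,0,0,0.001,0.045],[0,0,0,0,0,0,0.045]]]'
```

```text
t: 8.95
eef_pos: [0.6655, 0.1544, 0.0908]
tool_rot: [-0.0, 0.993, -0.116, 0.0]
contact_force: [-0.2, 0.1, -1.1]
gripper_width: 0.682
t: 9.12
eef_pos: [0.6658, 0.1546, 0.0907]
tool_rot: [-0.0, 0.993, -0.116, 0.001]
contact_force: [0.6, 0.6, -1.2]
gripper_width: 0.684
t: 9.28
eef_pos: [0.6661, 0.1547, 0.0907]
tool_rot: [-0.0, 0.993, -0.116, 0.001]
contact_force: [-0.6, -0.2, -1.3]
gripper_width: 0.686
```

```bash
python3 -m creep '[[[0,0,0,0,0,0.002,0.045]]]'; python3 -m creep '[[[0,0,0,0,0,0.002,0.045]]]'
python3 - <<'E'
from h import *
plan([.6654,.1544,.1],-.234)
c=cam('wrist'); save(c,'w8.png',k=1.5)
import pickle; pickle.dump(c,open('w8.pkl','wb'))
c=cam('scene'); save(c,'s8.png',(230,250,320,330),7)
E
```

```text
t: 9.37
eef_pos: [0.6664, 0.1549, 0.0903]
tool_rot: [-0.0, 0.993, -0.117, 0.001]
contact_force: [-10.4, -3.1, 26.1]
gripper_width: 0.684
t: 9.45
eef_pos: [0.6664, 0.1549, 0.0903]
tool_rot: [0.0, 0.993, -0.117, 0.001]
contact_force: [-8.6, -3.0, 21.4]
gripper_width: 0.682
shift [-0.0008  0.0007 -0.0097] tcp [0.6664 0.1549 0.0903]
toolx ang -0.2337 tilt [ 0.0027 -0.0005]
turn [-0.0001 -0.0028  0.0003]
```

View pics/w8.png

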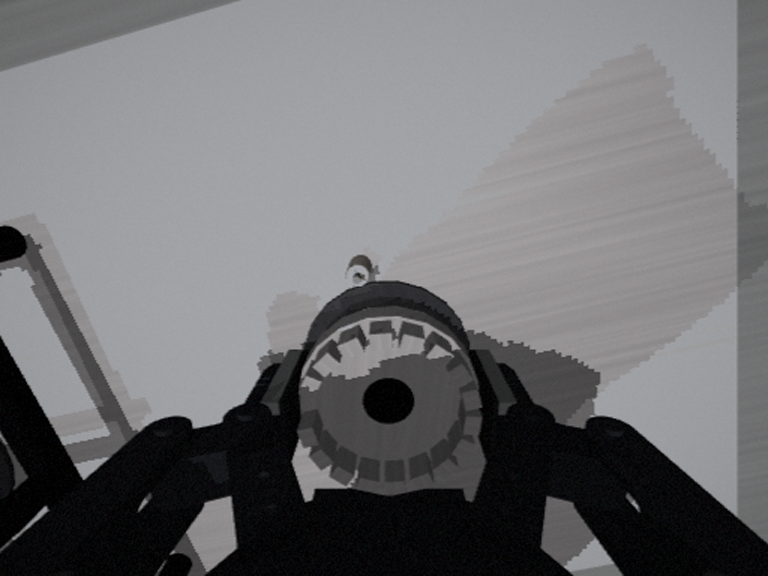

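View pics/s8.png

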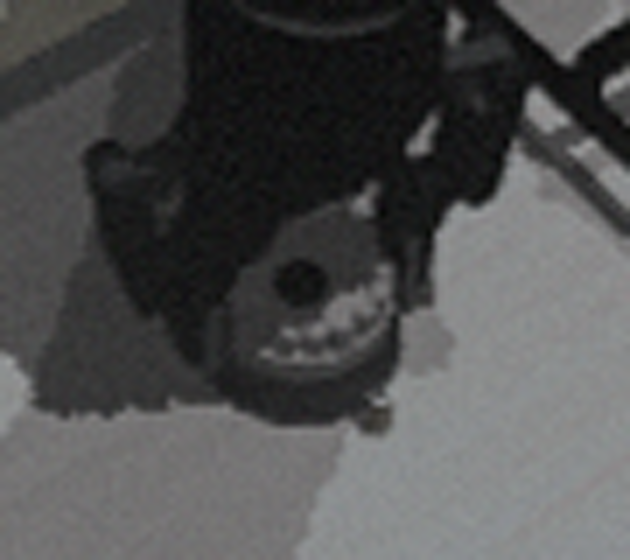

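Run:
```python
from h import *
import pickle
c=pickle.load(open('w8.pkl','rb')); W=cloud(c)
w=world(c,388.5/1.5,400.5/1.5,.042);print(w)
m=(np.hypot(W[...,0]-w[0],W[...,1]-w[1])<.018)&(np.hypot(W[...,0]-w[0],W[...,1]-w[1])>.008); print('floor',np.median(W[m][:,2]),m.sum())
P=W[m];A=np.c_[P[:,:2]-w[:2],np.ones(len(P))]; print('plane',np.linalg.lstsq(A,P[:,2],rcond=None)[0])
m=(np.hypot(W[...,0]-w[0]+.02,W[...,1]-w[1]-.08)<.02); print('hob plate',np.median(W[m][:,2]))
```

```text
[0.66609428 0.15460548 0.042     ]
floor 0.09620293616993439 8096
plane [0.52219258 2.29693875 0.06292559]
hob plate 0.012535273387963404
```

Run:
```python
from h import *
import pickle
c=pickle.load(open('w8.pkl','rb')); W=cloud(c)
w=np.array([.6661,.1546]); r=np.hypot(W[...,0]-w[0],W[...,1]-w[1])
m=(r<.02)&(r>.008)&(W[...,2]>.025)&(W[...,2]<.06); P=W[m]; print('floor',np.percentile(P[:,2],[10,50,90]),m.sum())
A=np.c_[P[:,:2]-w[:2],np.ones(len(P))]; print('plane',np.linalg.lstsq(A,P[:,2],rcond=None)[0])
m=(r<.0285)&(r>.0245)&(W[...,2]>.025)&(W[...,2]<.07);print('teeth',np.percentile(W[m][:,2],[50,75,90,97]))
```

```text
floor [0.04123286 0.04193059 0.04265531] 3735
plane [-0.00248951  0.00363933  0.04193407]
teeth [0.05138468 0.05199056 0.05242313 0.05279479]
```

Recess floor measures 41.9 mm (home is 42.0, pin on seat would be 48) and is level, so the crown is home. Releasing and retreating.

```bash
python3 -m creep '[[[0,0,0,0,0,0,0.045],[0,0,0,0,0,0,0.065],[0,0,0,0,0,0,0.075],[0,0,0,0,0,0,0.08],[0,0,0,0,0,0,0.08],[0,0,0,0,0,0,0.08],[0,0,0,0,0,-0.005,0.08],[0,0,0,0,0,-0.015,0.08],[0,0,0,0,0,-0.03,0.08],[0,0,0,0,0,-0.03,0.08],[0,0,0,0,0,-0.02,0.08],[0,0,0,0,0,0,0.08],[0,0,0,0,0,0,0.08]]]'
python3 - <<'E'
from h import *
import pickle
c=cam('wrist'); save(c,'w9.png',k=1.5); pickle.dump(c,open('w9.pkl','wb')); W=cloud(c)
w=np.array([.6658,.1546]); r=np.hypot(W[...,0]-w[0],W[...,1]-w[1])
m=(r<.02)&(r>.008)&(W[...,2]>.025)&(W[...,2]<.06); P=W[m]; print('floor',np.percentile(P[:,2],[10,50,90]),m.sum())
A=np.c_[P[:,:2]-w[:2],np.ones(len(P))]; print('plane',np.linalg.lstsq(A,P[:,2],rcond=None)[0])
plan([.6117,-.2802,.2],-.234)
E
```

```text
t: 10.63
eef_pos: [0.6659, 0.1553, 0.1986]
tool_rot: [-0.0, 0.993, -0.116, 0.002]
contact_force: [-0.3, 0.3, -0.2]
gripper_width: 0.936
floor [0.04117675 0.04197033 0.04279174] 1326
plane [-0.00039868 -0.00038276  0.0419882 ]
shift [ 0.0475  0.4365 -0.0016] tcp [0.6663 0.1555 0.1989]
toolx ang -0.2331 tilt [0.004  0.0006]
turn [-0.0015 -0.0037  0.0009]
```

View pics/w9.png

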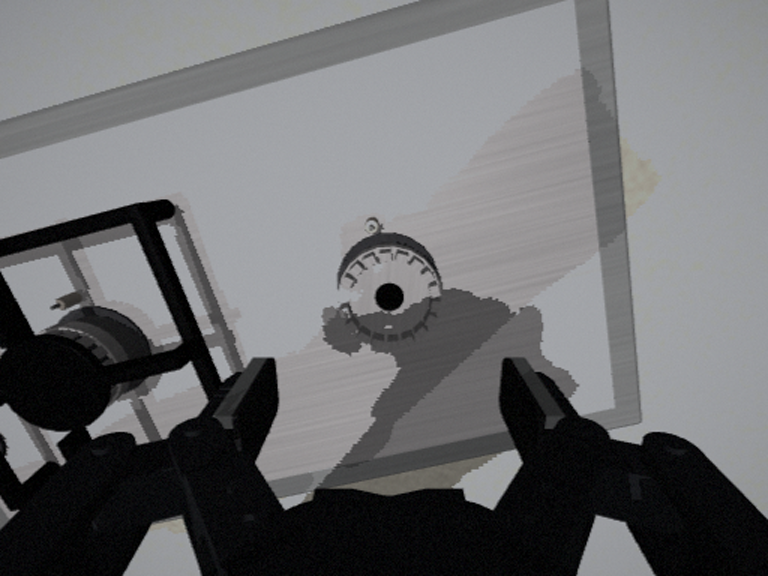

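Crown at (390,296), flat, electrode intact, floor at 41.99 mm. Going on to the black cap.

```bash
python3 - <<'E'
from h import *
import pickle
c=pickle.load(open('w9.pkl','rb')); print('crown hole world',world(c,389.5/1.5,296/1.5,.042))
T=[]
c=pickle.load(open('w8.pkl','rb'))
C=np.array([0,-.075,-.07]); M=np.array([[1,0,0],[0,.9553,.2955],[0,-.2955,.9553]])
v,u=np.mgrid[:384,:512]; s=c['range_z']; P=np.stack([(u-c['cx'])/c['f']*s,(v-c['cy'])/c['f']*s,s],-1)@M.T+C
for sg in (-1,1):
    m=(P[...,0]*sg>.0275)&(P[...,0]*sg<.046)&(abs(P[...,1])<.016)&(P[...,2]<.085)&(s>0); Q=P[m]; print(m.sum(),np.percentile(Q[:,2],[50,90,97,99.5]), Q[:,1].min())
    for k in (230,232,234,236,240,245,250): pass
print(P[232:250:3,195:206:2].round(3)[...,2]); print(P[232:250:3,195:206:2].round(3)[...,0])
E
python3 -m creep '[[[0,0,0,0.004,0.036,0,0.085],[0,0,0,0.004,0.036,0,0.085],[0,0,0,0.004,0.036,0,0.085],[0,0,0,0.004,0.036,0,0.085],[0,0,0,0.004,0.036,0,0.085],[0,0,0,0.004,0.036,0,0.085],[0,0,0,0.004,0.036,0,0.085],[0,0,0,0.004,0.036,0,0.085],[0,0,0,0.004,0.036,0,0.085],[0,0,0,0.004,0.036,0,0.085],[0,0,0,0.004,0.036,0,0.085],[0,0,0,0.004,0.036,0,0.085],[0,0,0,0,0,0,0.085],[0,0,0,0,0,0,0.085]]]'
python3 - <<'E'
from h import *
import pickle
plan([.6117,-.2802,.13],-.234)
c=cam('wrist'); save(c,'w10.png',k=1.5); pickle.dump(c,open('w10.pkl','wb'))
E
```

```text
crown hole world [0.66661845 0.1550637  0.042     ]
3977 [0.03049072 0.0774885  0.0782393  0.07888579] -0.015993717314779568
3930 [0.03025558 0.07783323 0.0784994  0.07901467] -0.015996039174233888
[[0.078 0.078 0.078 0.079 0.075 0.076]
 [0.062 0.061 0.061 0.062 0.061 0.066]
 [0.058 0.058 0.057 0.057 0.06  0.051]
 [0.054 0.054 0.054 0.056 0.051 0.048]
 [0.051 0.051 0.051 0.056 0.049 0.047]
 [0.049 0.049 0.052 0.048 0.049 0.042]]
[[-0.038 -0.036 -0.035 -0.034 -0.032 -0.031]
 [-0.034 -0.033 -0.031 -0.03  -0.029 -0.029]
 [-0.033 -0.032 -0.031 -0.03  -0.029 -0.026]
 [-0.032 -0.031 -0.03  -0.029 -0.027 -0.026]
 [-0.031 -0.03  -0.029 -0.029 -0.027 -0.026]
 [-0.031 -0.03  -0.03  -0.028 -0.027 -0.024]]
t: 11.85
eef_pos: [0.6043, -0.2918, 0.1819]
tool_rot: [-0.003, 0.994, -0.112, -0.009]
contact_force: [-0.0, 1.4, -0.2]
gripper_width: 0.992
shift [ 0.0057 -0.0127  0.0518] tcp [ 0.6043 -0.2918  0.1819]
toolx ang -0.2251 tilt [-0.0182  0.0083]
turn [-0.0039  0.0196  0.0089]
```

View pics/w10.png

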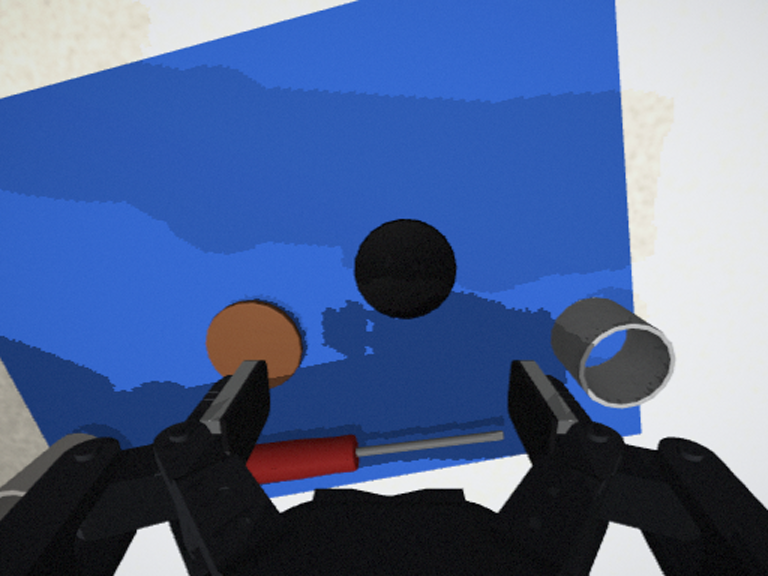

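Run:
```python
from h import *
import pickle
c=pickle.load(open('w10.pkl','rb'))
hsv=c['color'].max(-1); m=(hsv<60).astype(np.uint8); m[230:]=0
n,l,s,ce=cv2.connectedComponentsWithStats(m); i=1+np.argmax(s[1:,4]); print(s[i],ce[i])
cnt=cv2.findContours((l==i).astype(np.uint8),0,1)[0]; cn=max(cnt,key=cv2.contourArea); e=cv2.fitEllipse(cn); print(e)
w=world(c,*e[0],.0135); print(w, world(c,*e[0]))
plan([w[0],w[1],.1],-.234)
```

```text
[ 237  146   67   67 3499] [269.87796513 178.83223778]
((269.87591552734375, 178.83946228027344), (65.51470947265625, 66.1833267211914), 82.3868179321289)
[ 0.61345767 -0.27945035  0.0135    ] [ 0.61352405 -0.27897857  0.01536562]
shift [ 0.0082 -0.0153  0.0815] tcp [ 0.6036 -0.293   0.1816]
toolx ang -0.2262 tilt [-0.0192  0.0068]
turn [-0.0022  0.0202  0.0078]
```

```bash
python3 -m creep '[[[0,0.007,0.003,0.0026,-0.005,0.015,0.085],[0,0.007,0.003,0.0026,-0.005,0.02,0.085],[0,0.006,0.002,0.0026,-0.005,0.02,0.085],[0,0,0,0,0,0.01,0.085],[0,0,0,0,0,0,0.085],[0,0,0,0,0,0,0.085]]]'
python3 - <<'E'
from h import *
import pickle
c=cam('wrist'); save(c,'w11.png',k=1.5); pickle.dump(c,open('w11.pkl','wb'))
m=(c['color'].max(-1)<60).astype(np.uint8); m[:,:182]=0;m[:,340:]=0; m[318:]=0
n,l,s,ce=cv2.connectedComponentsWithStats(m); i=1+np.argmax(s[1:,4]); print(s[i],ce[i])
cn=max(cv2.findContours((l==i).astype(np.uint8),0,1)[0],key=cv2.contourArea); e=cv2.fitEllipse(cn); print(e)
w=world(c,*e[0],.0135); print(w, world(c,*e[0]))
W=cloud(c); mm=(l==i)&(W[...,2]>.008)&(W[...,2]<.03); print('top z',np.median(W[mm][:,2]),W[mm].mean(0)); print('sheet',np.nanmedian(W[150:200,300:330,2]))
plan([w[0],w[1],.067],-.234)
E
```

```text
t: 12.4
eef_pos: [0.615, -0.2728, 0.1129]
tool_rot: [-0.003, 0.994, -0.114, -0.001]
contact_force: [-0.1, 0.2, 0.7]
gripper_width: 0.992
[ 216  192   89   84 5864] [259.76040246 233.0313779 ]
((259.76568603515625, 233.03599548339844), (82.7339096069336, 88.36222839355469), 87.90690612792969)
[ 0.61358965 -0.27873276  0.0135    ] [ 0.61372941 -0.27812167  0.01481725]
top z 0.013934277504617258 [ 0.61348804 -0.2789328   0.01388688]
sheet 0.0020525419625596437
shift [0.0001 0.0063 0.0461] tcp [ 0.6149 -0.2728  0.1131]
toolx ang -0.2276 tilt [-0.001   0.0054]
turn [-0.0051  0.0022  0.0064]
```

View pics/w11.png

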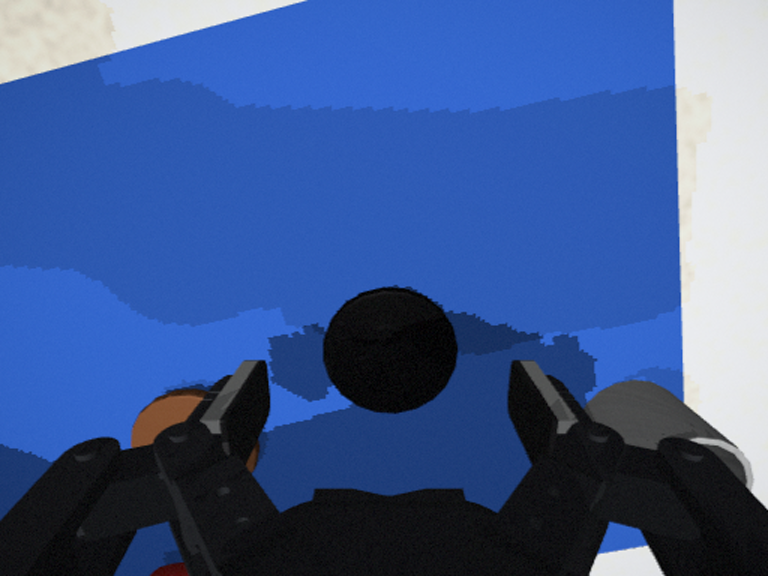

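```bash
python3 -m creep '[[[-0.003,0.001,0.003,0,0.003,0.012,0.085],[-0.002,0.001,0.003,0,0.003,0.012,0.085],[0,0,0,0,0,0.01,0.085],[0,0,0,0,0,0.006,0.085],[0,0,0,0,0,0,0.085],[0,0,0,0,0,0,0.085]]]'
python3 - <<'E'
from h import *
plan([.6136,-.2787,.0675],-.234)
E
```

```text
t: 12.95
eef_pos: [0.6145, -0.2807, 0.0717]
tool_rot: [0.001, 0.993, -0.117, 0.002]
contact_force: [-0.1, 0.7, -0.5]
gripper_width: 0.995
shift [-0.0013 -0.0017  0.0042] tcp [ 0.6145 -0.2807  0.0717]
toolx ang -0.2352 tilt [ 0.0032 -0.0028]
turn [ 0.002  -0.0038 -0.0012]
```

```bash
python3 -m creep '[[[0.002,-0.004,-0.001,-0.0013,-0.0017,0.002,0.085],[0,0,0,0,0,0.002,0.085],[0,0,0,0,0,0,0.085],[0,0,0,0,0,0,0.085]]]'
python3 - <<'E'
from h import *
plan([.6136,-.2787,.0675],-.234)
c=cam('wrist'); save(c,'w12.png',k=1.5)
E
```

```text
t: 13.28
eef_pos: [0.6139, -0.2787, 0.0679]
tool_rot: [-0.0, 0.993, -0.117, 0.0]
contact_force: [-0.7, -1.4, -0.4]
gripper_width: 0.994
shift [-0.0003  0.      0.0004] tcp [ 0.6139 -0.2787  0.0679]
toolx ang -0.2344 tilt [0.0003 0.0002]
turn [-0.0003 -0.0003 -0.0004]
```

View pics/w12.png

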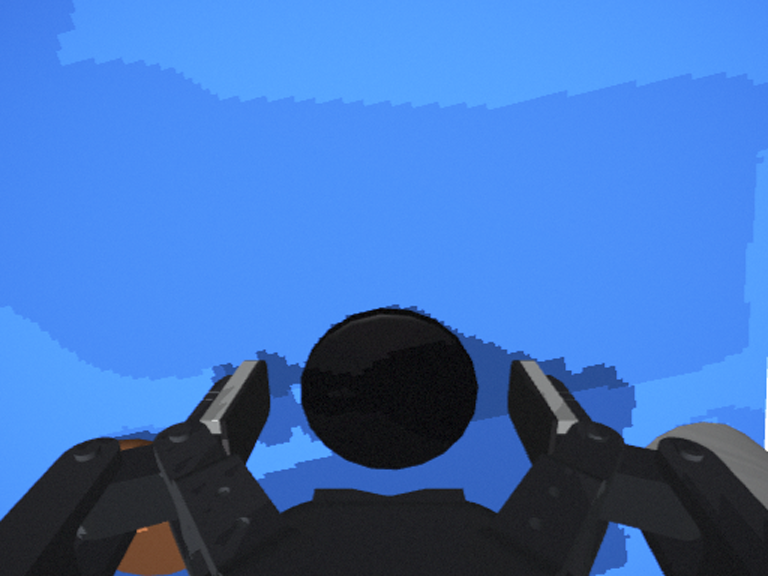

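Cap at (390,388), centred between the jaws (267 and 511). Closing and lifting slightly.

```bash
python3 -m creep '[[[0,0,0,0,0,0,0.075],[0,0,0,0,0,0,0.065],[0,0,0,0,0,0,0.055],[0,0,0,0,0,0,0.05],[0,0,0,0,0,0,0.05],[0,0,0,0,0,0,0.05],[0,0,0,0,0,0,0.05]]]' 40
python3 -m creep '[[[0,0,0,0,0,-0.004,0.05],[0,0,0,0,0,-0.01,0.05],[0,0,0,0,0,-0.02,0.05],[0,0,0,0,0,-0.03,0.05],[0,0,0,0,0,-0.03,0.05],[0,0,0,0,0,-0.02,0.05],[0,0,0,0,0,0,0.05]]]'
python3 - <<'E'
from h import *
import pickle
plan([.66,.09,.19],-.234)
c=cam('wrist'); save(c,'w13.png',k=1.5); pickle.dump(c,open('w13.pkl','wb'))
c=cam('scene'); save(c,'s13.png',(130,100,300,250),4.5)
E
```

```text
t: 13.92
eef_pos: [0.6148, -0.279, 0.0701]
tool_rot: [0.0, 0.993, -0.117, 0.001]
contact_force: [0.0, -0.7, -1.4]
gripper_width: 0.705
t: 14.5
eef_pos: [0.6129, -0.2781, 0.1892]
tool_rot: [-0.001, 0.993, -0.117, -0.002]
contact_force: [1.6, 0.1, 0.3]
gripper_width: 0.699
shift [-0.0394 -0.369  -0.0004] tcp [ 0.6129 -0.2781  0.1892]
toolx ang -0.2337 tilt [-0.0032  0.0016]
turn [-0.0008  0.0035  0.0003]
```

View pics/w13.png

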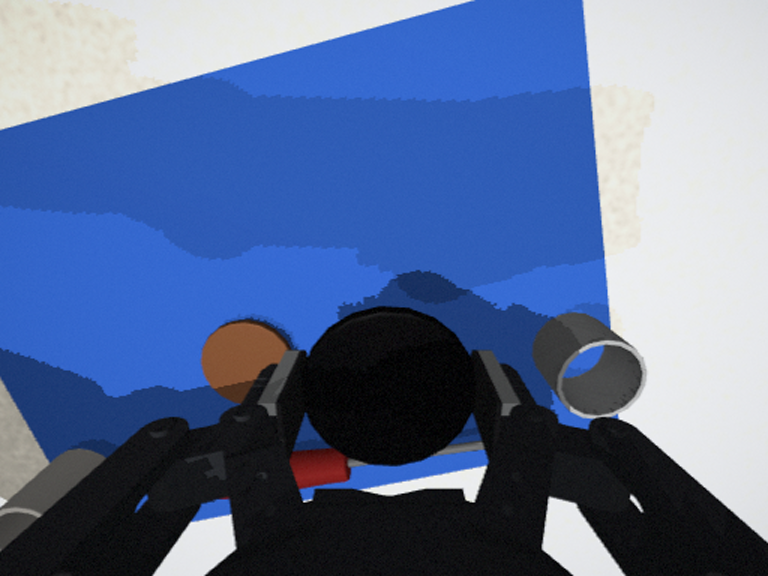

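View pics/s13.png

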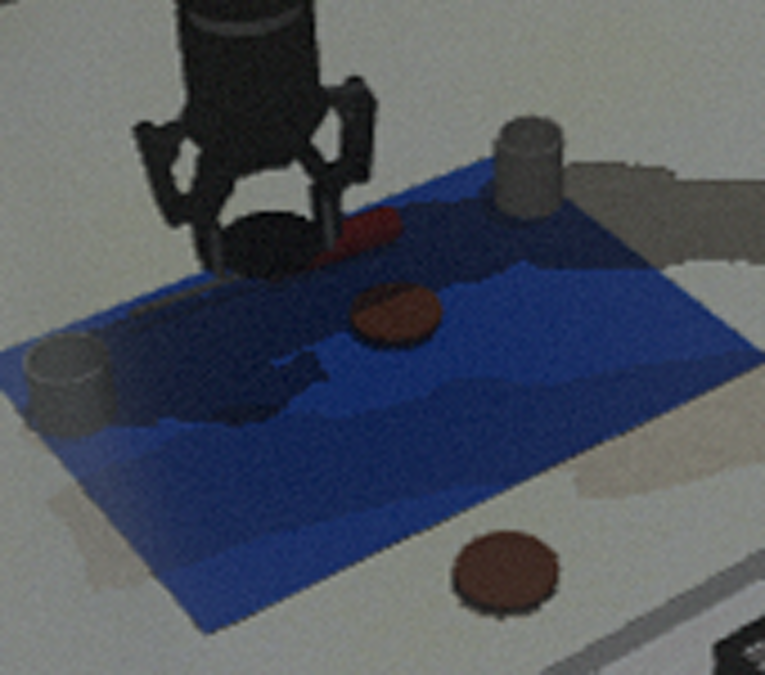

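Run:
```python
from h import *
import pickle
c=pickle.load(open('w13.pkl','rb'))
C=np.array([0,-.075,-.07]); M=np.array([[1,0,0],[0,.9553,.2955],[0,-.2955,.9553]])
v,u=np.mgrid[:384,:512]; s=c['range_z']; P=np.stack([(u-c['cx'])/c['f']*s,(v-c['cy'])/c['f']*s,s],-1)@M.T+C
m=np.zeros((384,512),np.uint8); cv2.ellipse(m,((260,257),(90,85),0),1,-1)
Q=P[m>0]; Q=Q[(Q[:,2]>.03)&(Q[:,2]<.075)]; A=np.c_[Q[:,:2],np.ones(len(Q))]; print(len(Q),np.linalg.lstsq(A,Q[:,2],rcond=None)[0],np.median(Q[:,2]))
mm=(abs(P[...,2]-np.median(Q[:,2]))<.004)&(abs(P[...,0])<.034)&(abs(P[...,1])<.04)
Y=P[mm]; print('y',np.percentile(Y[:,1],[.2,99.8]),'x at y~0',np.percentile(Y[abs(Y[:,1])<.004][:,0],[.5,99.5]))
```

```text
6107 [0.00225086 0.00098586 0.05577726] 0.05578091368087837
y [-0.0278536   0.03203491] x at y~0 [-0.03027043  0.02986744]
```

Run:
```python
from h import *
import pickle
c=pickle.load(open('w13.pkl','rb')); save(c,'w13c.png',(195,195,325,320),6)
C=np.array([0,-.075,-.07]); M=np.array([[1,0,0],[0,.9553,.2955],[0,-.2955,.9553]])
for v,z in [(204.7,.0558),(204.7,.0628),(206.5,.0558),(310,.0558)]:
    d=M@np.array([0,(v-c['cy'])/c['f'],1]); print(v,z,(C+(z+.07)/d[2]*d)[1])
```

```text
204.7 0.0558 -0.02933199823326206
204.7 0.0628 -0.02679085346086807
206.5 0.0558 -0.028400360890865985
310 0.0558 0.0324898644940103
```

View pics/w13c.png

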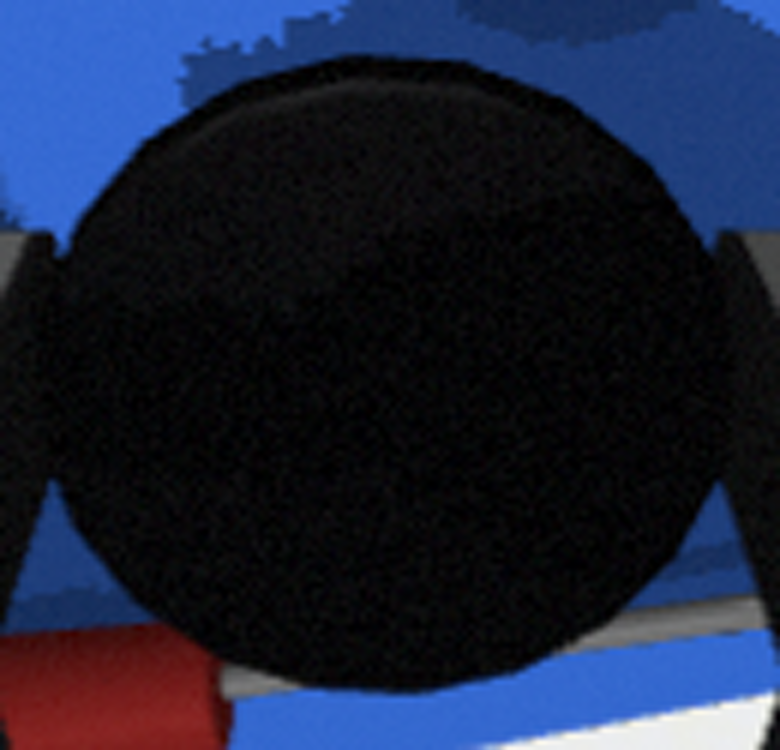

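```bash
python3 -m creep '[[[0,0,0,-0.004,-0.036,-0.002,0.05],[0,0,0,-0.004,-0.036,-0.002,0.05],[0,0,0,-0.004,-0.036,-0.002,0.05],[0,0,0,-0.004,-0.036,-0.002,0.05],[0,0,0,-0.004,-0.036,-0.002,0.05],[0,0,0,-0.004,-0.036,-0.002,0.05],[0,0,0,-0.004,-0.036,0,0.05],[0,0,0,-0.004,-0.036,0,0.05],[0,0,0,-0.004,-0.036,0,0.05],[0,0,0,-0.004,-0.036,0,0.05],[0,0,0,-0.004,-0.03,0,0.05],[0,0,0,-0.004,-0.02,0,0.05],[0,0,0,0,0,0,0.05],[0,0,0,0,0,0,0.05]]]'
python3 - <<'E'
from h import *
import pickle
plan([.667,.1574,.14],-.234)
c=cam('wrist'); save(c,'w14.png',k=1.5); pickle.dump(c,open('w14.pkl','wb'))
E
```

```text
t: 15.77
eef_pos: [0.6484, 0.1457, 0.169]
tool_rot: [0.003, 0.992, -0.12, -0.025]
contact_force: [0.2, -0.8, -1.0]
gripper_width: 0.707
shift [ 0.0167 -0.0161  0.028 ] tcp [0.6484 0.1457 0.169 ]
toolx ang -0.2405 tilt [-0.0495  0.0001]
turn [ 0.0116  0.0482 -0.0062]
```

View pics/w14.png

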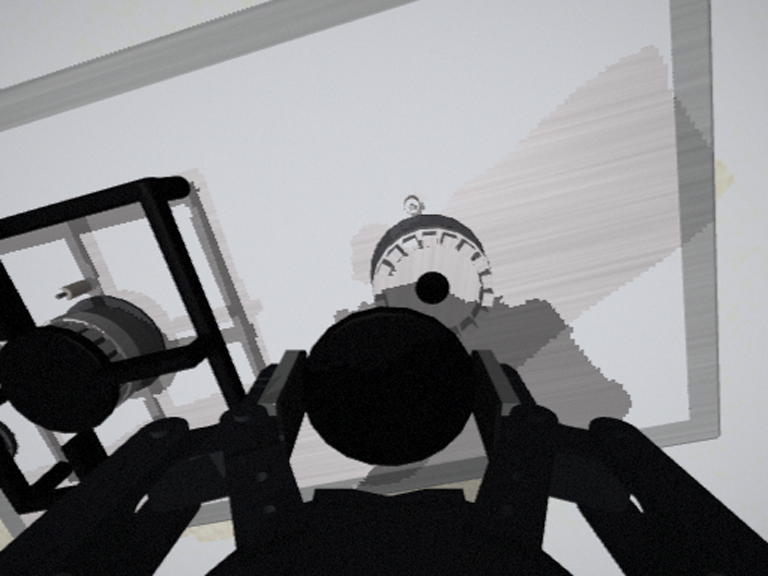

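```bash
python3 - <<'E'
from h import *
import pickle
c=pickle.load(open('w14.pkl','rb')); print(world(c,432/1.5,287.5/1.5,.042))
o,p,R=tool(); print(R.inv().apply(-c['R'].T@c['t']-p), R.as_matrix()[:,2])
print((R.inv().as_matrix()@c['R'].T).round(4))
E
python3 -m creep '[[[0.004,0.016,-0.002,0.0055,-0.0055,0.006,0.05],[0.004,0.016,-0.002,0.0055,-0.0055,0.006,0.05],[0.004,0.016,-0.002,0.0055,-0.005,0.006,0.05],[0,0,0,0,0,0,0.05],[0,0,0,0,0,0,0.05]]]'
python3 - <<'E'
from h import *
plan([.667,.1574,.13],-.234)
E
```

```text
[0.66627386 0.1547112  0.042     ]
[ 6.10392711e-05 -7.49255947e-02 -7.02502031e-02] [-5.02634083e-02  7.14809491e-04 -9.98735740e-01]
[[ 1.000e+00 -5.000e-04  6.000e-04]
 [ 3.000e-04  9.555e-01  2.951e-01]
 [-7.000e-04 -2.951e-01  9.555e-01]]
t: 16.23
eef_pos: [0.6689, 0.1515, 0.1449]
tool_rot: [0.002, 0.993, -0.12, 0.001]
contact_force: [-1.2, -0.0, 0.3]
gripper_width: 0.702
shift [-0.0033 -0.0053  0.0149] tcp [0.6689 0.1515 0.1449]
toolx ang -0.2406 tilt [ 0.0008 -0.0036]
turn [ 0.0033 -0.0017 -0.0066]
```

```bash
python3 -m creep '[[[0.003,-0.002,-0.006,-0.0033,-0.005,0.005,0.05],[0,0,0,0,0,0.005,0.05],[0,0,0,0,0,0,0.05],[0,0,0,0,0,0,0.05]]]'
python3 - <<'E'
from h import *
plan([.6669,.1571,.121],-.234)
E
```

```text
t: 16.57
eef_pos: [0.6669, 0.1559, 0.1337]
tool_rot: [0.0, 0.993, -0.118, -0.0]
contact_force: [-0.2, -0.3, 0.3]
gripper_width: 0.702
shift [-0.0003 -0.0012  0.0127] tcp [0.6669 0.1559 0.1337]
toolx ang -0.2364 tilt [-0.0008 -0.0007]
turn [ 0.0009  0.0007 -0.0024]
```

```bash
python3 -m creep '[[[0,0,0,-0.0003,-0.0013,0.004,0.05],[0,0,0,0,0,0.004,0.05],[0,0,0,0,0,0.002,0.05],[0,0,0,0,0,0,0.05],[0,0,0,0,0,0,0.05]]]'
python3 - <<'E'
from h import *
plan([.6669,.1571,.1148],-.234)
c=cam('wrist'); save(c,'w15.png',k=1.5)
c=cam('scene'); save(c,'s15.png',(230,250,320,330),7)
E
```

```text
t: 16.98
eef_pos: [0.667, 0.1571, 0.1231]
tool_rot: [0.0, 0.993, -0.118, -0.0]
contact_force: [0.6, 0.3, -1.1]
gripper_width: 0.705
shift [-0.0001  0.0001  0.0083] tcp [0.667  0.1571 0.1231]
toolx ang -0.2365 tilt [-0.0003 -0.0008]
turn [ 0.0008  0.0001 -0.0025]
```

View pics/w15.png

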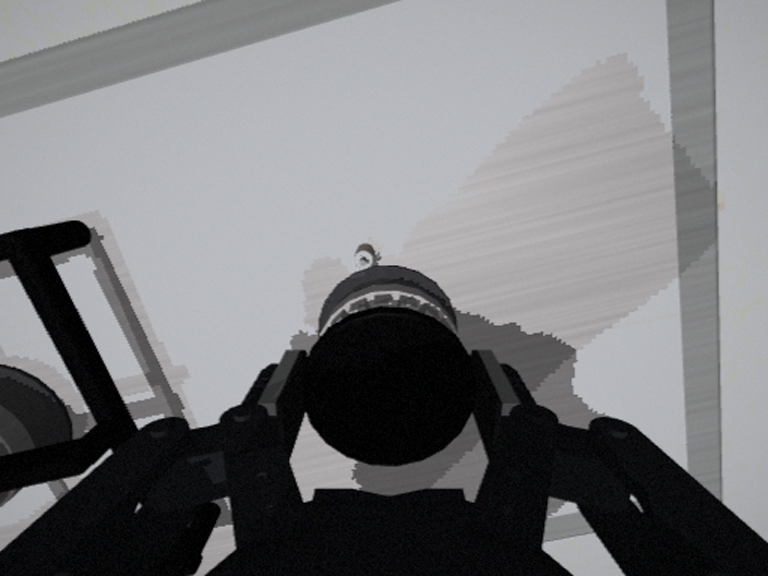

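View pics/s15.png

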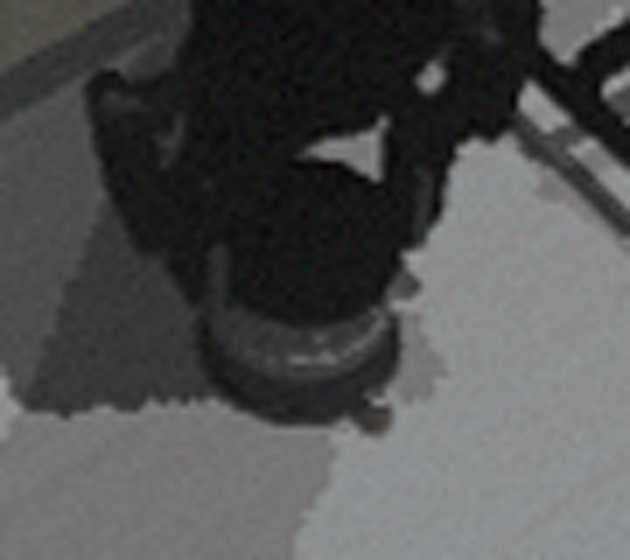

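Cap (black disc at (390,386)) hovers concentric over the crown. Lowering by small steps.

```bash
python3 -m creep '[[[0,0,0,0,0,0.0015,0.05],[0,0,0,0,0,0.0015,0.05],[0,0,0,0,0,0,0.05]]]'; python3 -m creep '[[[0,0,0,0,0,0.001,0.05],[0,0,0,0,0,0.001,0.05]]]';  python3 -m creep '[[[0,0,0,0,0,0.001,0.05],[0,0,0,0,0,0.001,0.05]]]'
```

```text
t: 17.33
eef_pos: [0.6673, 0.1572, 0.1205]
tool_rot: [0.0, 0.993, -0.118, 0.0]
contact_force: [0.2, -0.2, -1.4]
gripper_width: 0.701
t: 17.5
eef_pos: [0.6675, 0.1572, 0.1186]
tool_rot: [0.0, 0.993, -0.118, 0.001]
contact_force: [-0.5, -0.2, -1.5]
gripper_width: 0.701
t: 17.67
eef_pos: [0.6676, 0.1572, 0.1164]
tool_rot: [0.0, 0.993, -0.118, 0.001]
contact_force: [-0.0, 0.1, -0.8]
gripper_width: 0.705
```

```bash
python3 -m creep '[[[0,0,0,-0.0007,0,0.001,0.05],[0,0,0,0,0,0,0.05]]]'; python3 -m creep '[[[0,0,0,0,0,0.001,0.05]]]';  python3 -m creep '[[[0,0,0,0,0,0.001,0.05]]]'; python3 -m creep '[[[0,0,0,0,0,0.001,0.05]]]'
python3 - <<'E'
from h import *
plan([.6669,.1571,.1148],-.234)
E
```

```text
t: 17.83
eef_pos: [0.6667, 0.1573, 0.115]
tool_rot: [0.0, 0.993, -0.118, 0.0]
contact_force: [-0.2, 0.5, -2.0]
gripper_width: 0.7
t: 17.92
eef_pos: [0.6669, 0.1574, 0.1146]
tool_rot: [0.0, 0.993, -0.118, 0.001]
contact_force: [-2.7, -0.9, 12.7]
gripper_width: 0.701
t: 18.0
eef_pos: [0.6669, 0.1574, 0.1146]
tool_rot: [0.0, 0.993, -0.118, 0.001]
contact_force: [-4.6, -1.9, 9.1]
gripper_width: 0.702
t: 18.08
eef_pos: [0.6668, 0.1574, 0.1146]
tool_rot: [0.001, 0.993, -0.118, 0.001]
contact_force: [-2.3, -1.4, 7.0]
gripper_width: 0.702
shift [ 0.0001  0.0003 -0.0002] tcp [0.6668 0.1574 0.1146]
toolx ang -0.237 tilt [ 0.0011 -0.0013]
turn [ 0.001  -0.0014 -0.003 ]
```

Contact at exactly the predicted height (114.6 vs 114.8 mm), so the cap is resting on the teeth. Releasing and retreating upward.

```bash
python3 -m creep '[[[0,0,0,0,0,0,0.05],[0,0,0,0,0,0,0.065],[0,0,0,0,0,0,0.075],[0,0,0,0,0,0,0.08],[0,0,0,0,0,0,0.08],[0,0,0,0,0,0,0.08],[0,0,0,0,0,-0.005,0.08],[0,0,0,0,0,-0.015,0.08],[0,0,0,0,0,-0.03,0.08],[0,0,0,0,0,-0.03,0.08],[0,0,0,0,0,-0.02,0.08],[0,0,0,0,0,0,0.08],[0,0,0,0,0,0,0.08]]]'
python3 - <<'E'
from h import *
import pickle
c=cam('wrist'); save(c,'w16.png',k=1.5); W=cloud(c)
w=np.array([.6664,.155]); r=np.hypot(W[...,0]-w[0],W[...,1]-w[1])
m=(r<.034)&(W[...,2]>.05)&(W[...,2]<.075); P=W[m]; print('top',np.percentile(P[:,2],[10,50,90]),m.sum(),cv2.minEnclosingCircle(P[:,:2].astype(np.float32)))
P=W[(r<.025)&(W[...,2]<.1)];A=np.c_[P[:,:2]-w,np.ones(len(P))]; print('plane',np.linalg.lstsq(A,P[:,2],rcond=None)[0])
c=cam('scene'); save(c,'s16.png',(100,100,440,380),2.2); print(get_obs()['t'],get_obs()['eef_pos'])
c=cam('top'); save(c,'t16.png',k=1.5)
E
```

```text
t: 19.17
eef_pos: [0.6669, 0.1581, 0.2245]
tool_rot: [-0.0, 0.993, -0.118, 0.001]
contact_force: [0.3, -0.1, -0.3]
gripper_width: 0.942
top [0.05802055 0.05892362 0.05975896] 3443 ((0.6658608317375183, 0.15533509850502014), 0.03105146437883377)
plane [0.0005754  0.00120229 0.0589695 ]
19.2667 [0.6668329  0.15811336 0.22345139]
```

View pics/w16.png

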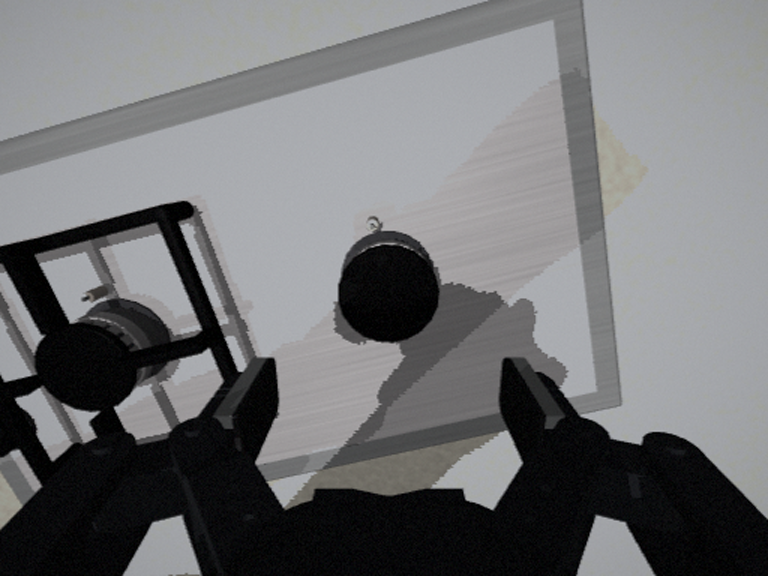

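View pics/s16.png

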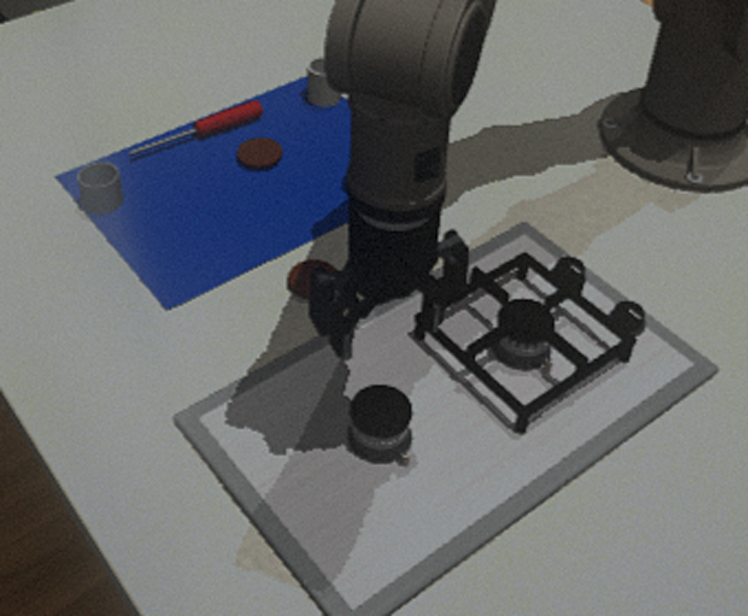

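The cap lies flat on the crown at (390,292): its top measures 58.97 mm against 59.0 expected, and it is level and concentric. The other things are unmoved. Handing in.

```bash
python3 -c "
from station import hand_in; print(hand_in())"
```

```text
the job is handed in; nothing more can be done
None
```

The open burner is back together and the job is handed in. The crown is fully home in the cup, the black cap lies flat on it, and about 19 s of the 72 s were used.

- **Crown:** I found the hole at the cup's front left in the wrist image and turned the crown to match before lowering it. The pin went straight in, so no searching turn was needed. Its recess floor measured 42.0 mm after release (42.0 mm is home), and it is level.
- **Cap:** the black disc went onto the teeth with up to about 13 N of press. Its top measured 58.97 mm against 59.0 mm expected, level and within about 1 mm of the crown's axis.
- **Force on the crown:** in a final seating check I pressed with about 28 N in total (26 N of it downward). That is under the 35 N limit, but more than "lightly" strictly called for.
- **Disagreements:** my first estimate of the cap's centre was about 2 mm off because the picture included its side wall. I corrected this before placing it.
- **Surroundings:** the electrode and the other burner looked untouched in the last pictures, as did the screwdriver, coupling, pipe end and brown discs. I saved a last overhead picture but did not view it.

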